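# Hang washed heat sinks on the balance rack

### The job

Hang the three loose heat sinks on the pivoting drying bar so that it ends level: first the big one in the outer slot on the right, opposite its twin, and after it one small one in the inner slot on each side. Press each gently down past the sprung catches until its pin is fully home, without straining the bar, let go, and leave the other things on the bench alone.

Things in the scene. Friction and masses are not known exactly. Their poses are not given: they have to be found in the camera images.
- bar (a joint): Tilt of the pivoting bar, rad: 0 level, positive with the left (+y) end up, stops at -0.13 and +0.13. Pivot 150 mm above the bench. A weak return (0.65 N m per rad) levels it when both sides carry the same; it gives way to any push until it lies on a stop. One unmatched heat sink tips it to a stop or nearly.
- stand: Fixed stand of the bar: foot 110 x 150 mm and two uprights 24 mm wide at its middle; origin under the middle of the foot. The bar above it runs along the stand's y: an aluminium strip 12 mm thick, 356 mm long, with four open-topped slots, two each side. A heat sink hangs astride it, one half on each side, its pin in a slot, and swings freely about the pin.
- slot_ro (a point): Where a heat sink's pin (its middle) lies when fully home in the outer right (-y) slot, 145 mm from the pivot. Axes, as for all slots: x across the bar (along the pin), y along the bar to the left, z up. Slot 13 mm wide between round-topped teeth that end 21 mm above; rubber seat 5 mm below it, giving 1 mm per 4.5 N up to 6 mm; strip's lower edge 31 mm below.
- slot_ri (a point): Pin's home in the inner right (-y) slot, 70 mm from the pivot; same shape. Two sprung steel noses, one from each tooth, narrow each slot to 6 mm: a lowered pin comes to rest on them about 11 mm above home, and the heat sink's weight does not take it past. About 5 to 9 N in all does: after 6 mm more it snaps to the seat and they close over it.
- slot_li (a point): Pin's home in the inner left (+y) slot, 70 mm from the pivot; same shape and noses. The bar sinks under the push and resists only on its stop (slot then 0.13 rad x its distance from the pivot below level), so the pin gets home well below where the slot was measured; the force rising after the snap tells. Press slowly (25 mm/s or less) to 14 to 18 N; over 25 N harms the bar.
- slot_lo (a point): Pin's place in the outer left (+y) slot, 145 mm from the pivot: already taken by the twin of the big heat sink, held there by its pin (260 g).
- big_pin (a point): Middle of the round cross pin (10 mm diameter, along own x) of the big loose heat sink: two finned aluminium halves 64 mm wide in y, each 16 mm thick in x, with a 20 mm gap between them (52 mm over both), free for 28 mm above the pin. Stands upright, pin 65 mm above its underside. About 260 g. Half a turn about z makes no difference.
- big_tab (a point): Middle of the upright black grip tab of the same heat sink, 60 mm straight above its pin: 12 mm thick along its x, 24 mm wide along y, 44 mm high (22 above and below this point), on a steel bridge 28 x 24 mm whose top is 36 mm above the pin.
- small1_pin (a point): Middle of the round cross pin (10 mm diameter, along own x) of a small loose heat sink: two finned aluminium halves 36 mm wide in y, each 16 mm thick in x, with a 20 mm gap between them (52 mm over both), free for 28 mm above the pin. Stands upright, pin 45 mm above its underside. About 120 g. Half a turn about z makes no difference.
- small1_tab (a point): Middle of the upright black grip tab of the same heat sink, 60 mm straight above its pin: 12 mm thick along its x, 24 mm wide along y, 44 mm high (22 above and below this point), on a steel bridge 28 x 24 mm whose top is 36 mm above the pin.
- small2_pin (a point): Middle of the round cross pin (10 mm diameter, along own x) of the other small loose heat sink: two finned aluminium halves 36 mm wide in y, each 16 mm thick in x, with a 20 mm gap between them (52 mm over both), free for 28 mm above the pin. Stands upright, pin 45 mm above its underside. About 120 g. Half a turn about z makes no difference.
- small2_tab (a point): Middle of the upright black grip tab of the same heat sink, 60 mm straight above its pin: 12 mm thick along its x, 24 mm wide along y, 44 mm high (22 above and below this point), on a steel bridge 28 x 24 mm whose top is 36 mm above the pin.
- jar: Bystander: amber glass jar with black cap, 36 mm in diameter, 55 mm high, loose among the heat sinks; origin under its middle.
- driver_mid (a point): Bystander: black-handled screwdriver, 150 mm long, lying loose among the heat sinks; a point on it about half-way along, 10 mm above the bench, x towards the blade.
- board: Bystander: blue circuit board 100 x 130 mm on 10 mm feet with two black capacitors up to 42 mm high, loose on the left; origin under its middle.
- cup: Bystander: grey plastic cup, 72 mm in diameter, 80 mm high, loose on the right; origin under its middle.
Not all that is in view belongs to the job. Leave any orange or yellow look-alike of the part that bears small1_pin alone.

How it is judged:
By the outcome, as a careful person would: the job done as asked, in the order asked, and still so for the second after the job is handed in, with the robot touching nothing.
It also fails if it takes over 72 s, if anything falls off the work surface, if the arm or the gripper's body presses on something with over 40 N, if the wrist force passes 120 N, or if a joint passes its speed limit or range.

### The arm

A 6-joint arm with a two-finger parallel gripper is mounted at the origin on the work surface. World frame = base frame: x ahead of the robot, y to its left, z up, the work surface at z = 0. Lengths are in m, angles in degrees, forces in N, time in s.
With the tool pointing down it reaches from about 0.3 to 1 m from the base axis. Payload 5.1 kg.
Tool frame: the origin (TCP) lies at the very end of the fingers, on their centre line; the grasp point (between the pads) lies manip.tcp_to_grasp behind it (manip.tcp_to_grasp is the distance from the TCP to the grasp point, in m); z points along the fingers, y is the direction in which the jaws open and shut (so a half turn about z gives the same grasp; the last joint's range is limited). The gripper opens to 95 mm and grips with 3 to 60 N. Pads are 20 mm wide; open, the fingers measure 119 mm over their backs; the gripper's body (75 mm by 180 mm) begins 59 mm behind the grasp point.
Start: joints at [-80.134, 7.093, 94.555, -0, 78.352, -4.733], TCP at [0.164, -0.629, 0.215] pointing down, gripper open.
Joint ranges: [-149.61, 149.61], [-58.7, 133.49], [1.44, 155.28], [-77.14, 257.14], [18.33, 153.61], [-166.67, 166.67]. Speed limits (degrees/s): [147.25, 147.25, 180, 180, 180, 180].

### API

Orientations are given as a 3x3 rotation matrix whose columns are the frame's x, y, z axes.
In Python, from cell import manip, optics gives the robot as it stands.
- The arm moves only by the tool carry_out, never from a script. Its argument "commands" is a list of rows, each an object with "dp": the shift along the tool's x, y, z in cm, a list of three; "delta_rot": the turn, a rotation vector about the tool's x, y, z in units of 6 degrees (1.0 is 6 degrees), a list of three; "jaw": the finger opening in cm, from 0 to 9.51. A call has 1 to 20 rows; each row is the pose to reach, as a shift and turn from the pose measured when the call began, along the tool's axes at that moment; what a row does not reach only later rows make up. A row lasts 1/12 s, in which the tool goes at most 41.7 mm and 7.16 degrees, less where a joint would pass 70% of its speed; a pose out of reach is approached as far as the arm can. A call with a gripper value outside its range is refused whole. The fingers move at their own pace and stop on an object; the grip force is fixed at half the most. Time passes only in rows, so rows that repeat a pose let the fingers close. It gives the time, the measured TCP pose, the force and the opening at its end, in the units of the state.
- manip.state(): the state, without advancing time (a new reading comes with each control period).
- optics.snapshot(name): name is "scene" or "top"; returns the picture (400x640x3 uint8, red, green, blue); there is no depth.
- optics.camera_params(name): a dict with "intrinsics" (3x3 intrinsics, pixels), "extrinsics" (4x4, takes a point from world to camera coordinates). Camera axes: x right, y down, z forward; pixel columns grow to the right and rows downward; lengths in m; the calibration is good to about 2 mm. A picture is of the moment at which its call begins. camera_params takes no time and is no camera call.
- manip.hand_in(): hands the job in, once; it reports no verdict.
The state is a dict: "time_s": time; "joints": joint angles; "qvel": joint speeds; "joint_efforts": joint torques, N m; "eef_pos": TCP position; "ee_rot": TCP orientation; "force": force on the tool from outside, world axes, zero at the start; "torque": the same for the moment, N m; "opening": finger opening in m.
Only numpy, scipy, OpenCV 4.12 (cv2) and the standard library are available. Lean on these libraries where they do the work, as an engineer would, in place of code of your own. Each camera call takes 0.05 s, during which the arm holds its last target.

## Working session

There is one attempt and no reset: what is moved stays moved. The work goes in short steps, Python scripts to look and compute and a tool call to move; the robot and the scene stay as the last step left them, time stands still between calls to the robot, and variables do not carry over. Pictures are saved under pics/ and viewed, and the job is handed in when it is done.

Besides the shell and the picture viewer there is one more tool, called after ">>>" as a command line: name --argument value ..., lists and objects as JSON in quotes. carry_out: Moves the arm, as the interface text tells. Its arguments: {"type":"object","properties":{"commands":{"type":"array"}},"required":["commands"]}

```bash
ls; mkdir -p pics; python3 - <<'E'
from cell import manip, optics
import cv2,numpy as np
np.set_printoptions(precision=4,suppress=True)
for n in("scene","top"):
    cv2.imwrite(f"pics/{n}0.png",optics.snapshot(n)[:,:,::-1])
    print(optics.camera_params(n))
print(manip.state(),manip.tcp_to_grasp)
E
```

```text
pics
{'intrinsics': array([[421.1151,   0.    , 318.3729],
       [  0.    , 421.1151, 194.0371],
       [  0.    ,   0.    ,   1.    ]]), 'extrinsics': array([[-0.6346,  0.7728,  0.0061,  0.2893],
       [ 0.56  ,  0.4653, -0.6855, -0.2317],
       [-0.5326, -0.4316, -0.7281,  1.4564],
       [ 0.    ,  0.    ,  0.    ,  1.    ]])}
{'intrinsics': array([[410.5296,   0.    , 317.1783],
       [  0.    , 410.5296, 202.301 ],
       [  0.    ,   0.    ,   1.    ]]), 'extrinsics': array([[ 0.03  , -0.9995,  0.006 , -0.0089],
       [-0.9785, -0.0306, -0.2041,  0.5219],
       [ 0.2042,  0.0002, -0.9789,  1.1843],
       [ 0.    ,  0.    ,  0.    ,  1.    ]])}
{'time_s': 0.1, 'joints': array([-80.1334,   7.1289,  94.6279,  -0.0016,  78.3531,  -4.734 ]), 'qvel': array([-0.02  , -0.0584, -0.1202,  0.0367, -0.0813, -0.0001]), 'joint_efforts': array([  0.0003, -41.8883, -36.1095,   0.0778,   0.0461,  -0.0001]), 'eef_pos': array([ 0.1637, -0.6284,  0.2135]), 'ee_rot': array([[ 0.9677,  0.2521, -0.0004],
       [ 0.2521, -0.9677,  0.0019],
       [ 0.0001, -0.0019, -1.    ]]), 'force': array([ 0.7407,  0.2709, -0.6396]), 'torque': array([-0.0154, -0.0118,  0.0555]), 'opening': 0.0953057355021408} 0.0188
```

View pics/scene0.png

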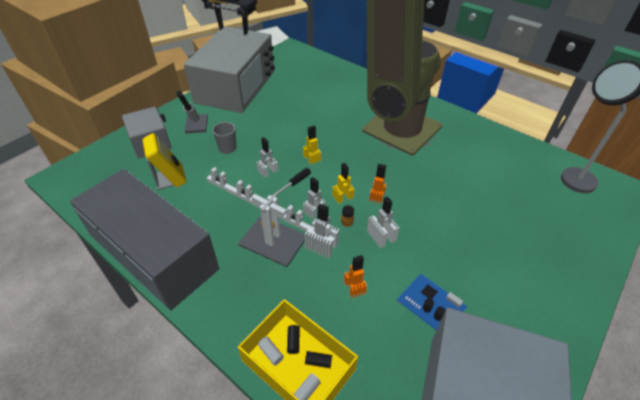

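View pics/top0.png

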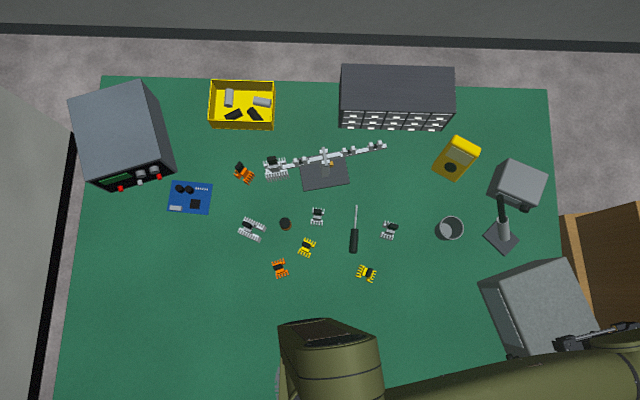

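```bash
python3 - <<'E'
import cv2
a=cv2.imread("pics/top0.png")[130:290,220:420]; cv2.imwrite("pics/topz.png",cv2.resize(a,None,fx=4,fy=4,interpolation=cv2.INTER_CUBIC)[:600])
a=cv2.imread("pics/scene0.png")[120:270,200:400]; cv2.imwrite("pics/scenez.png",cv2.resize(a,None,fx=4,fy=4,interpolation=cv2.INTER_CUBIC))
E
```

```text
(no output)
```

View pics/topz.png

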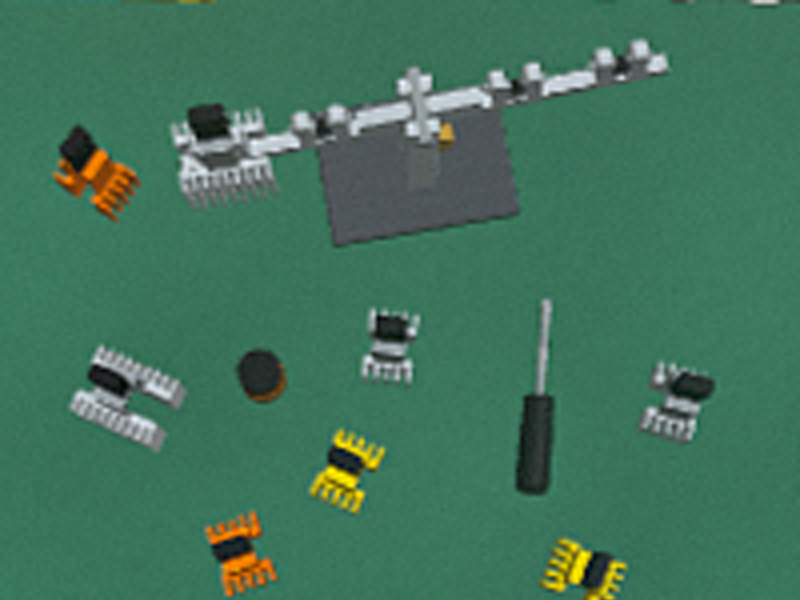

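View pics/scenez.png

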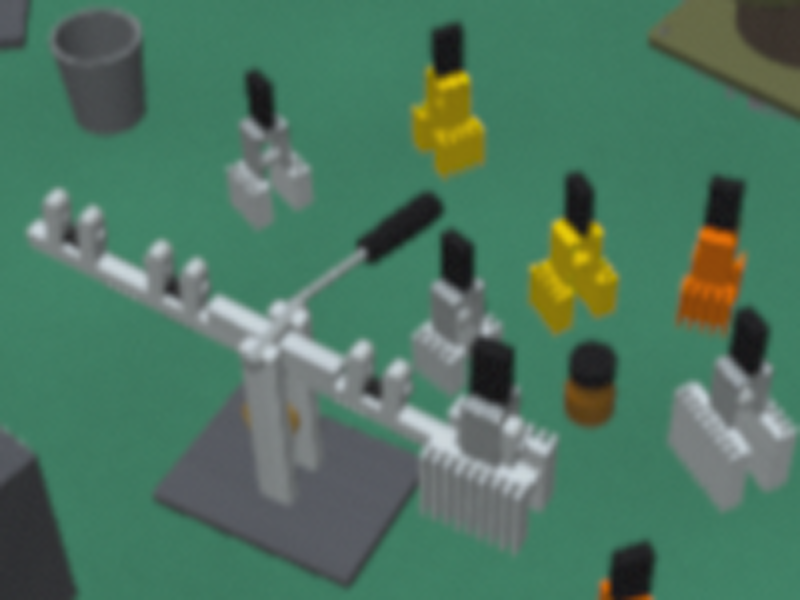

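```bash
cat > h.py <<'E'
import cv2,numpy as np
from cell import manip,optics
np.set_printoptions(precision=4,suppress=True)
P={n:optics.camera_params(n) for n in("scene","top")}
def tri(uv_s,uv_t):
    M=[P[n]["intrinsics"]@P[n]["extrinsics"][:3] for n in("scene","top")]
    X=cv2.triangulatePoints(M[0],M[1],np.array(uv_s,float).reshape(2,1),np.array(uv_t,float).reshape(2,1)).ravel()
    return X[:3]/X[3]
def ray(n,uv,z):
    K,E=P[n]["intrinsics"],P[n]["extrinsics"];R,t=E[:3,:3],E[:3,3]
    c=-R.T@t;d=R.T@np.linalg.solve(K,[uv[0],uv[1],1]);return c+d*(z-c[2])/d[2]
def proj(n,X):
    K,E=P[n]["intrinsics"],P[n]["extrinsics"];q=K@(E[:3,:3]@np.asarray(X,float)+E[:3,3]);return q[:2]/q[2]
def black(im,thr=62):
    hsv=cv2.cvtColor(im,cv2.COLOR_RGB2HSV)
    return ((hsv[...,2]<thr)).astype(np.uint8)
def blobs(m,roi,amin=8):
    x0,y0,x1,y1=roi;n,l,s,c=cv2.connectedComponentsWithStats(m[y0:y1,x0:x1])
    return [(c[i]+[x0,y0],s[i,4],l==i) for i in range(1,n) if s[i,4]>=amin]
def snap(tag):
    d={}
    for n in("scene","top"):
        d[n]=optics.snapshot(n);cv2.imwrite(f"pics/{n}_{tag}.png",d[n][:,:,::-1])
    return d
def zoom(im,roi,k,f):
    x0,y0,x1,y1=roi;cv2.imwrite(f,cv2.resize(im[y0:y1,x0:x1,::-1],None,fx=k,fy=k,interpolation=cv2.INTER_CUBIC))
E
python3 - <<'E'
from h import *
I={n:cv2.imread(f"pics/{n}0.png")[:,:,::-1].copy() for n in("scene","top")}
for n,roi in(("scene",(200,110,410,270)),("top",(220,130,420,250))):
    for c,a,_ in blobs(black(I[n]),roi): print(n,c.round(2),a)
zoom(I["top"],(255,130,400,190),5.5,"pics/tz.png")
zoom(I["scene"],(200,155,350,265),5.3,"pics/sz.png")
E
```

```text
scene [396.01 121.32] 596
scene [311.35 131.78] 77
scene [233.82 139.82] 17
scene [264.72 144.22] 64
scene [344.42 170.1 ] 71
scene [380.67 170.45] 92
scene [299.99 176.25] 143
scene [313.99 184.92] 86
scene [386.81 204.95] 107
scene [322.55 212.31] 142
scene [347.78 211.11] 104
scene [293.   216.33] 9
scene [207.  255.4] 449
scene [357.38 262.5 ] 117
top [374.82 145.82] 11
top [348.8 151.5] 10
top [271.55 160.07] 69
top [300.   161.73] 11
top [238.97 166.67] 61
top [317.09 211.69] 45
top [284.33 222.85] 94
top [246.72 224.59] 46
top [392.25 226.31] 52
top [353.3  239.12] 152
top [305.72 244.61] 36
```

View pics/tz.png

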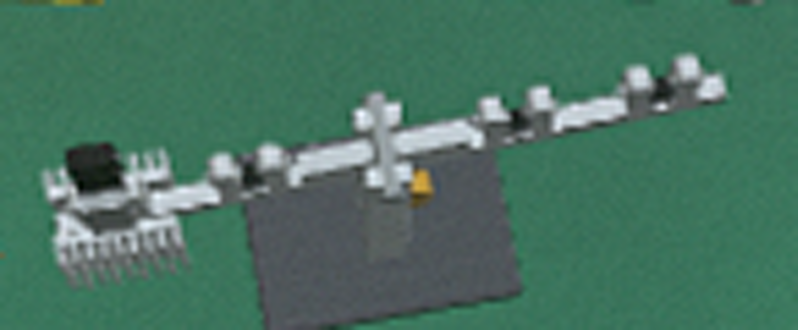

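View pics/sz.png

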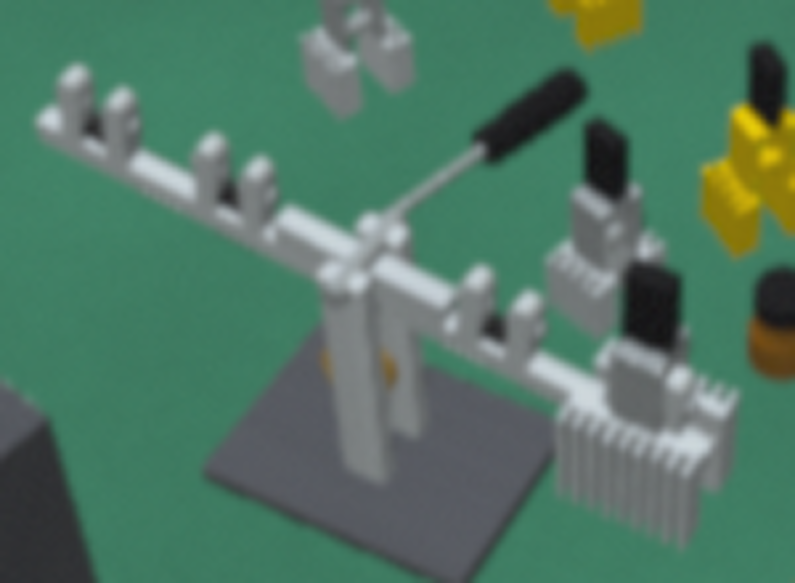

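```bash
python3 - <<'E'
from h import *
T=np.array([(221,168),(269,155),(490,106),(540,96),(637,74),(686,64)],float);T=(T+.5)/5.5-.5+[255,130]
S=np.array([(528,300),(480,272),(258,165),(212,142),(122,97),(77,72)],float);S=(S+.5)/5.3-.5+[200,155]
X=np.array([tri(s,t) for s,t in zip(S,T)])
for x,s,t in zip(X,S,T): print(x, proj("top",x)-t)
p=np.polyfit(X[:,1],X[:,0],1); q=np.polyfit(X[:,1],X[:,2],1)
print("yaw",np.degrees(np.arctan(-p[0])),"tilt",q*np.cos(np.arctan(p[0])))
print("mids",(X[0::2]+X[1::2])/2)
for n,s,t in(("sm_mid",(313.99,184.92),(317.09,211.69)),("sm_right",(264.72,144.22),(392.25,226.31)),("big",(386.81,204.95),(246.72,224.59)),("twin",(322.55,212.31),(271.55,160.07))):
    x=tri(s,t);print(n,x,proj("top",x)-t)
I=cv2.imread("pics/top0.png")[:,:,::-1].copy()
hsv=cv2.cvtColor(I,cv2.COLOR_RGB2HSV)
g=((hsv[...,1]<60)&(hsv[...,2]>62)|(hsv[...,2]<62)).astype(np.uint8)
for n,roi,z in(("mid",(305,200,330,232),.05),("right",(375,214,405,246),.05),("big",(232,210,272,246),.06)):
    b=max(blobs(g,roi),key=lambda b:b[1]);ys,xs=np.nonzero(b[2])
    pts=np.array([ray("top",(x+roi[0],y+roi[1]),z)[:2] for x,y in zip(xs,ys)],np.float32)
    print(n,cv2.minAreaRect(pts),b[1])
E
```

```text
[0.6187 0.0741 0.1597] [-0.1592  0.1047]
[0.624  0.0501 0.1657] [-0.3573  0.2407]
[ 0.6488 -0.0611  0.1799] [-0.3272  0.2492]
[ 0.6537 -0.0858  0.1827] [-0.4222  0.3293]
[ 0.6642 -0.1335  0.1895] [-0.5291  0.4329]
[ 0.6688 -0.1577  0.1939] [-0.4565  0.3831]
yaw 12.273771082622607 tilt [-0.1369  0.1673]
mids [[ 0.6213  0.0621  0.1627]
 [ 0.6513 -0.0735  0.1813]
 [ 0.6665 -0.1456  0.1917]]
sm_mid [0.4846 0.007  0.0983] [-0.1667  0.1063]
sm_right [ 0.4488 -0.2105  0.0992] [-0.019   0.0142]
big [0.4378 0.2041 0.1187] [-0.149   0.0756]
twin [0.6074 0.1351 0.1907] [ 0.0468 -0.0289]
mid ((0.4789321720600128, 0.006488332524895668), (0.036809761077165604, 0.05535894259810448), 84.06491088867188) 173
right ((0.4433923065662384, -0.20736758410930634), (0.044078677892684937, 0.05478941276669502), 73.09519958496094) 217
big ((0.43325912952423096, 0.19864782691001892), (0.07396754622459412, 0.054207295179367065), 66.55288696289062) 363
```

```bash
cat >> h.py <<'E'
from scipy.optimize import least_squares
from scipy.spatial.transform import Rotation as Rn
def fixz(uv_s,uv_t,z):
    f=lambda p:np.r_[proj("scene",(p[0],p[1],z))-uv_s,proj("top",(p[0],p[1],z))-uv_t]
    r=least_squares(f,[.5,0]);return r.x,r.fun
def plan(pos,yaw_deg):
    "tool z down, jaw (tool y) along angle yaw_deg (mod 180)"
    s=manip.state();R=s["ee_rot"];best=None
    for a in(yaw_deg,yaw_deg+180):
        a=np.radians(a);y=np.array([np.cos(a),np.sin(a),0]);z=np.array([0,0,-1.]);Rt=np.c_[np.cross(y,z),y,z]
        v=Rn.from_matrix(R.T@Rt).as_rotvec(degrees=True)
        if best is None or np.linalg.norm(v)<np.linalg.norm(best): best=v
    print("dp cm",R.T@(np.array(pos)-s["eef_pos"])*100,"rot6",best/6)
def st():
    s=manip.state();R=s["ee_rot"];print("t",round(s["time_s"],2),"pos",s["eef_pos"],"jawyaw",np.degrees(np.arctan2(R[1,1],R[0,1])),"F",s["force"],"T",s["torque"],"open",s["opening"],"q6",s["joints"][5])
E
python3 - <<'E'
from h import *
for n,s,t,z in(("sm_mid",(313.99,184.92),(317.09,211.69),.105),("sm_right",(264.72,144.22),(392.25,226.31),.105),("big",(386.81,204.95),(246.72,224.59),.125)):
    print(n,fixz(s,t,z),ray("scene",s,z),ray("top",t,z))
plan((.435,.203,.18),-23.5)
E
```

```text
sm_mid (array([0.4859, 0.0085]), array([-0.0648, -1.2885, -0.6661, -0.752 ])) [0.4894 0.0117 0.105 ] [0.4837 0.0065 0.105 ]
sm_right (array([ 0.4497, -0.2084]), array([ 0.0993, -1.1077, -0.3594, -0.6087])) [ 0.4535 -0.2051  0.105 ] [ 0.448  -0.2094  0.105 ]
big (array([0.4394, 0.2047]), array([-0.0322, -1.2379, -0.6718, -0.8355])) [0.4428 0.207  0.125 ] [0.4371 0.2026 0.125 ]
dp cm [ 47.2127 -73.6119   3.4973] rot6 [-0.0164 -0.0094 -8.6498]
```

>>> carry_out --commands '[{"dp": [47.6, -73.6, 2], "delta_rot": [0, 0, -8.65], "jaw": 6}, {"dp": [47.6, -73.6, 2], "delta_rot": [0, 0, -8.65], "jaw": 6}, {"dp": [47.6, -73.6, 2], "delta_rot": [0, 0, -8.65], "jaw": 6}, {"dp": [47.6, -73.6, 2], "delta_rot": [0, 0, -8.65], "jaw": 6}, {"dp": [47.6, -73.6, 2], "delta_rot": [0, 0, -8.65], "jaw": 6}, {"dp": [47.6, -73.6, 2], "delta_rot": [0, 0, -8.65], "jaw": 6}, {"dp": [47.6, -73.6, 2], "delta_rot": [0, 0, -8.65], "jaw": 6}, {"dp": [47.6, -73.6, 2], "delta_rot": [0, 0, -8.65], "jaw": 6}, {"dp": [47.6, -73.6, 2], "delta_rot": [0, 0, -8.65], "jaw": 6}, {"dp": [47.6, -73.6, 2], "delta_rot": [0, 0, -8.65], "jaw": 6}, {"dp": [47.6, -73.6, 2], "delta_rot": [0, 0, -8.65], "jaw": 6}, {"dp": [47.6, -73.6, 2], "delta_rot": [0, 0, -8.65], "jaw": 6}, {"dp": [47.6, -73.6, 2], "delta_rot": [0, 0, -8.65], "jaw": 6}, {"dp": [47.6, -73.6, 2], "delta_rot": [0, 0, -8.65], "jaw": 6}, {"dp": [47.6, -73.6, 2], "delta_rot": [0, 0, -8.65], "jaw": 6}, {"dp": [47.6, -73.6, 2], "delta_rot": [0, 0, -8.65], "jaw": 6}, {"dp": [47.6, -73.6, 2], "delta_rot": [0, 0, -8.65], "jaw": 6}, {"dp": [47.6, -73.6, 2], "delta_rot": [0, 0, -8.65], "jaw": 6}, {"dp": [47.6, -73.6, 2], "delta_rot": [0, 0, -8.65], "jaw": 6}, {"dp": [47.6, -73.6, 2], "delta_rot": [0, 0, -8.65], "jaw": 6}]'

```text
time_s: 1.77
eef_pos: [0.4248, 0.1645, 0.1956]
ee_rot: [[0.398, 0.917, -0.0], [0.917, -0.398, 0.002], [0.001, -0.001, -1.0]]
force: [1.2, -0.1, 1.6]
opening: 0.0598
```

```bash
python3 - <<'E'
from h import *
st();plan((.4385,.204,.17),-23.5);d=snap("a1")
zoom(d["top"],(180,150,380,290),4,"pics/za1.png")
E
```

```text
t 1.77 pos [0.4248 0.1645 0.1956] jawyaw -23.443031304301847 F [ 1.2485 -0.0629  1.5672] T [-0.0384 -0.0739  0.004 ] open 0.059828604507984856 q6 37.76859814033765
dp cm [ 4.1664 -0.3155  2.5661] rot6 [-0.0087 -0.0135  0.0095]
```

View pics/za1.png

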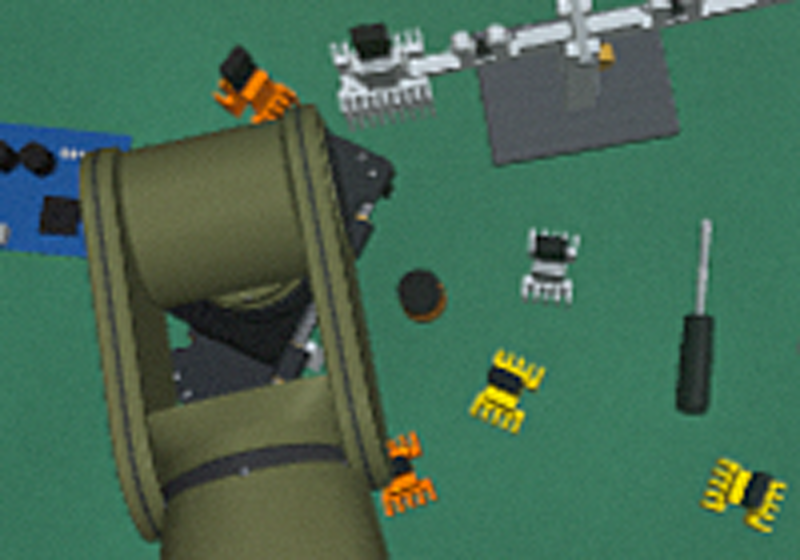

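View pics/scene_a1.png

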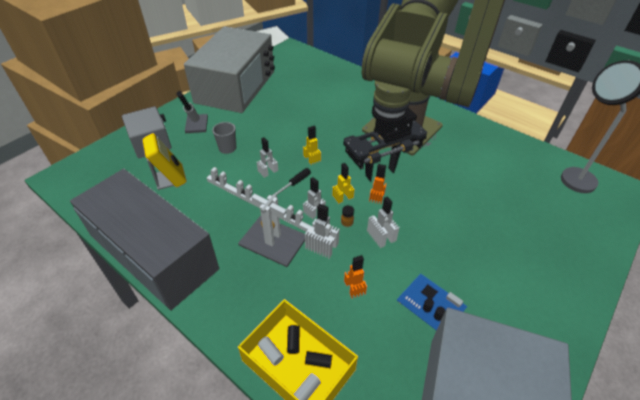

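>>> carry_out --commands '[{"dp": [4.2, -0.3, 0], "delta_rot": [0, 0, 0], "jaw": 6}, {"dp": [4.2, -0.3, 1], "delta_rot": [0, 0, 0], "jaw": 6}, {"dp": [4.2, -0.3, 3], "delta_rot": [0, 0, 0], "jaw": 6}, {"dp": [4.2, -0.3, 4.5], "delta_rot": [0, 0, 0], "jaw": 6}, {"dp": [4.2, -0.3, 4.5], "delta_rot": [0, 0, 0], "jaw": 6}, {"dp": [4.2, -0.3, 4.5], "delta_rot": [0, 0, 0], "jaw": 6}]'

```text
time_s: 2.37
eef_pos: [0.4377, 0.2056, 0.1489]
ee_rot: [[0.393, 0.92, -0.005], [0.92, -0.393, 0.002], [-0.0, -0.005, -1.0]]
force: [-0.1, 0.0, -0.5]
opening: 0.0601
```

```bash
python3 - <<'E'
from h import *
st();plan((.4385,.204,.108),-23.5);d=optics.snapshot("scene")
zoom(d,(320,120,460,270),4,"pics/za2.png")
E
```

```text
t 2.37 pos [0.4377 0.2056 0.1489] jawyaw -23.13342891404726 F [-0.1205  0.0373 -0.5301] T [-0.0342 -0.0562  0.0019] open 0.060100134362291335 q6 41.76325556961352
dp cm [-0.1163  0.1591  4.0895] rot6 [-0.0505  0.0041  0.0611]
```

View pics/za2.png

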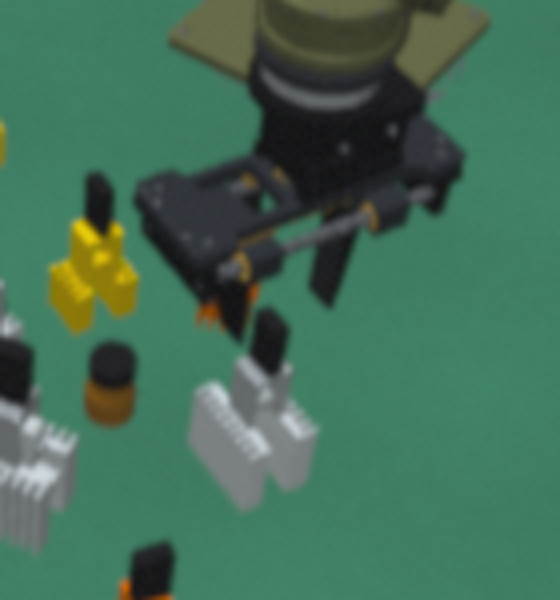

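```bash
python3 - <<'E'
from h import *
d=optics.snapshot("scene");s=manip.state();R=s["ee_rot"];p=s["eef_pos"];k=7;x0,y0=360,160
z=cv2.resize(d[160:240,360:440,::-1],None,fx=k,fy=k,interpolation=cv2.INTER_CUBIC)
for X,c in((p,(0,0,255)),(p+R[:,1]*.03,(255,0,0)),(p-R[:,1]*.03,(255,0,0)),((.4385,.204,.147),(0,255,255)),((.4385,.204,.103),(0,255,255))):
    q=proj("scene",X);cv2.circle(z,(int((q[0]-x0+.5)*k),int((q[1]-y0+.5)*k)),4,c,-1);print(q)
cv2.imwrite("pics/za3.png",z)
E
```

```text
[388.6732 196.7638]
[378.2812 200.9454]
[398.873  192.6597]
[387.8727 197.3337]
[385.6645 209.2193]
```

View pics/za3.png

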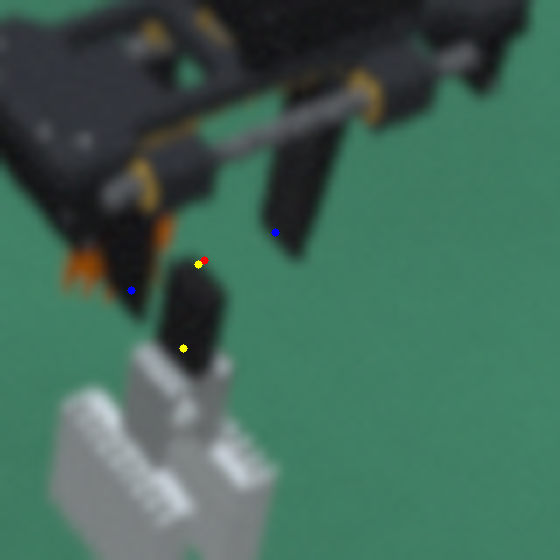

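>>> carry_out --commands '[{"dp": [-0.2, 0.1, 1.5], "delta_rot": [0, 0, 0], "jaw": 6}, {"dp": [-0.2, 0.1, 3], "delta_rot": [0, 0, 0], "jaw": 6}, {"dp": [-0.2, 0.1, 4.1], "delta_rot": [0, 0, 0], "jaw": 6}, {"dp": [-0.2, 0.1, 4.1], "delta_rot": [0, 0, 0], "jaw": 6}, {"dp": [-0.2, 0.1, 4.1], "delta_rot": [0, 0, 0], "jaw": 6}, {"dp": [-0.2, 0.1, 4.1], "delta_rot": [0, 0, 0], "jaw": 6}]'

```text
time_s: 2.97
eef_pos: [0.4399, 0.2042, 0.1111]
ee_rot: [[0.393, 0.919, 0.0], [0.919, -0.393, 0.004], [0.004, -0.001, -1.0]]
force: [-0.2, -0.3, -0.7]
opening: 0.0601
```

```bash
python3 - <<'E'
from h import *
st();d=optics.snapshot("scene")
zoom(d,(340,160,440,260),6,"pics/za4.png")
E
```

```text
t 2.97 pos [0.4399 0.2042 0.1111] jawyaw -23.152807837990427 F [-0.1676 -0.3124 -0.681 ] T [-0.0011 -0.0899 -0.0422] open 0.060097837840287646 q6 41.513341232959824
```

View pics/za4.png

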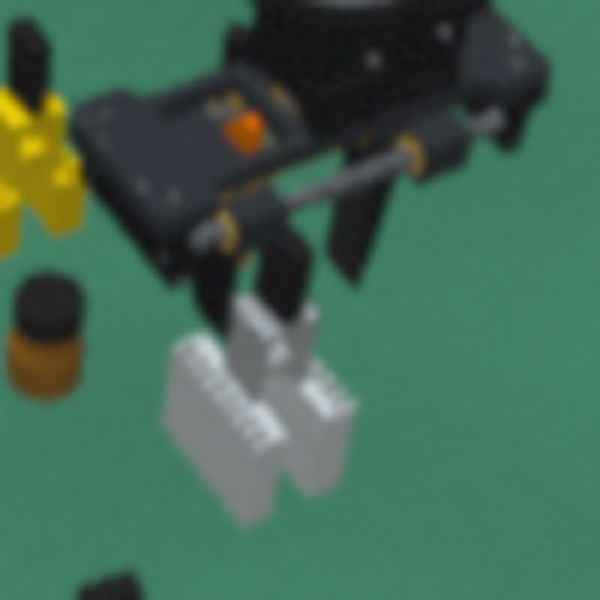

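>>> carry_out --commands '[{"dp": [0, 0.05, 0.25], "delta_rot": [0, 0, 0], "jaw": 6}, {"dp": [0, 0.05, 0.25], "delta_rot": [0, 0, 0], "jaw": 3}, {"dp": [0, 0.05, 0.25], "delta_rot": [0, 0, 0], "jaw": 0.8}, {"dp": [0, 0.05, 0.25], "delta_rot": [0, 0, 0], "jaw": 0.8}, {"dp": [0, 0.05, 0.25], "delta_rot": [0, 0, 0], "jaw": 0.8}, {"dp": [0, 0.05, 0.25], "delta_rot": [0, 0, 0], "jaw": 0.8}, {"dp": [0, 0.05, 0.25], "delta_rot": [0, 0, 0], "jaw": 0.8}, {"dp": [0, 0.05, 0.25], "delta_rot": [0, 0, 0], "jaw": 0.8}, {"dp": [0, 0.05, 0.25], "delta_rot": [0, 0, 0], "jaw": 0.8}, {"dp": [0, 0.05, 0.25], "delta_rot": [0, 0, 0], "jaw": 0.8}]'

```text
time_s: 3.85
eef_pos: [0.4402, 0.204, 0.1084]
ee_rot: [[0.393, 0.92, 0.0], [0.919, -0.393, 0.004], [0.003, -0.001, -1.0]]
force: [-0.7, 0.0, 1.4]
opening: 0.0119
```

```bash
python3 - <<'E'
from h import *
st()
E
```

```text
t 3.85 pos [0.4402 0.204  0.1084] jawyaw -23.146331601596994 F [-0.6673  0.0257  1.4001] T [-0.0135 -0.0311 -0.046 ] open 0.011902255685538033 q6 41.4761136548345
```

```bash
python3 - <<'E'
from h import *
plan((.667,-.147,.31),12.3)
E
```

```text
dp cm [-23.2901  34.6271 -20.2806] rot6 [-0.0015 -0.034  -5.9077]
```

>>> carry_out --commands '[{"dp": [0, 0, -2], "delta_rot": [0, 0, 0], "jaw": 0.8}, {"dp": [0, 0, -5], "delta_rot": [0, 0, 0], "jaw": 0.8}, {"dp": [0, 0, -9], "delta_rot": [0, 0, 0], "jaw": 0.8}, {"dp": [0, 0, -13], "delta_rot": [0, 0, 0], "jaw": 0.8}, {"dp": [0, 0, -17], "delta_rot": [0, 0, -0.5], "jaw": 0.8}, {"dp": [-1, 1.5, -20], "delta_rot": [0, 0, -1], "jaw": 0.8}, {"dp": [-3, 4.5, -20.3], "delta_rot": [0, 0, -1.5], "jaw": 0.8}, {"dp": [-5, 7.5, -20.3], "delta_rot": [0, 0, -2], "jaw": 0.8}, {"dp": [-7.5, 11, -20.3], "delta_rot": [0, 0, -2.5], "jaw": 0.8}, {"dp": [-10, 15, -20.3], "delta_rot": [0, 0, -3], "jaw": 0.8}, {"dp": [-12.5, 19, -20.3], "delta_rot": [0, 0, -3.5], "jaw": 0.8}, {"dp": [-15, 23, -20.3], "delta_rot": [0, 0, -4], "jaw": 0.8}, {"dp": [-18, 27, -20.3], "delta_rot": [0, 0, -4.7], "jaw": 0.8}, {"dp": [-20.5, 30.5, -20.3], "delta_rot": [0, 0, -5.3], "jaw": 0.8}, {"dp": [-22.3, 33, -20.3], "delta_rot": [0, 0, -5.7], "jaw": 0.8}, {"dp": [-23.1, 34.3, -20.3], "delta_rot": [0, 0, -5.9], "jaw": 0.8}, {"dp": [-23.3, 34.6, -20.3], "delta_rot": [0, 0, -5.9], "jaw": 0.8}, {"dp": [-23.3, 34.6, -20.3], "delta_rot": [0, 0, -5.9], "jaw": 0.8}, {"dp": [-23.3, 34.6, -20.3], "delta_rot": [0, 0, -5.9], "jaw": 0.8}, {"dp": [-23.3, 34.6, -20.3], "delta_rot": [0, 0, -5.9], "jaw": 0.8}]'

```text
time_s: 5.52
eef_pos: [0.6662, -0.1457, 0.3099]
ee_rot: [[-0.213, 0.977, -0.001], [0.977, 0.213, 0.004], [0.004, 0.0, -1.0]]
force: [-0.6, -0.1, -1.9]
opening: 0.0119
```

```bash
python3 - <<'E'
from h import *
st();plan((.667,-.147,.25),12.3);d=snap("b1")
zoom(d["scene"],(160,70,330,220),4.5,"pics/zb1.png")
zoom(d["top"],(300,100,440,220),5,"pics/zb1t.png")
E
```

```text
t 5.52 pos [ 0.6662 -0.1457  0.3099] jawyaw 12.31005647721735 F [-0.6284 -0.0762 -1.9289] T [-0.0091 -0.1036 -0.0128] open 0.011902422296625572 q6 -29.2604386118196
dp cm [-0.1665  0.0504  5.9883] rot6 [ 0.0026 -0.0403  0.0017]
```

View pics/zb1.png

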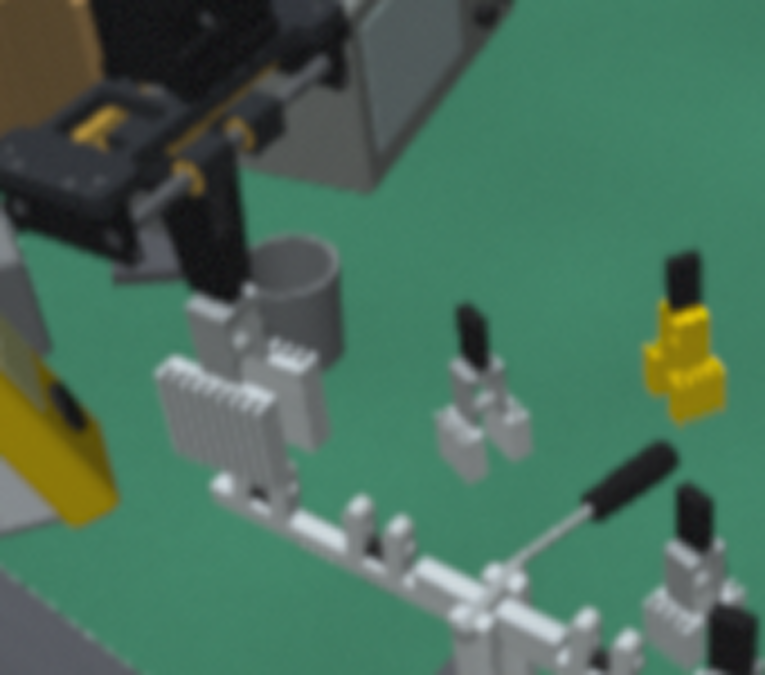

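View pics/zb1t.png

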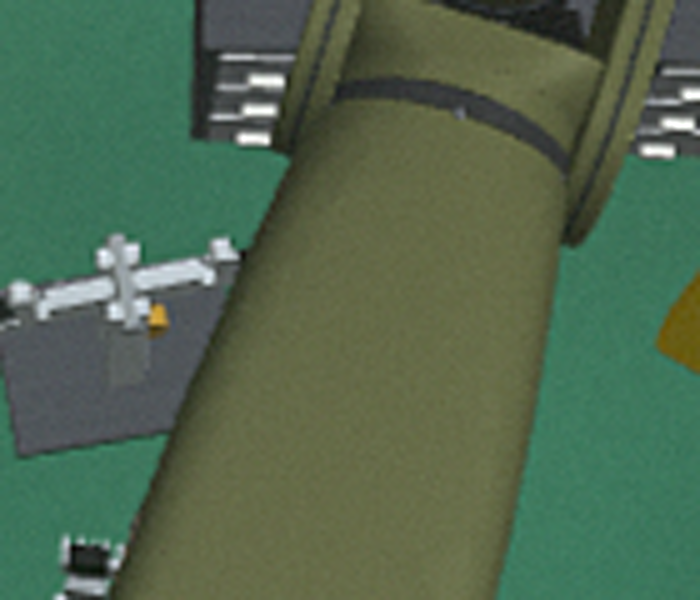

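```bash
python3 - <<'E'
from h import *
T=np.array([(221,168),(269,155),(490,106),(540,96),(637,74),(686,64)],float);T=(T+.5)/5.5-.5+[255,130]
S=np.array([(528,300),(480,272),(258,165),(212,142),(122,97),(77,72)],float);S=(S+.5)/5.3-.5+[200,155]
s=np.array([81,59,-59,-81,-134,-156])*1e-3
t=-.13;h=.0205
for nm,px,dv in(("scene",S,-1.3),("top",T,0)):
    u=s*np.cos(t)-h*np.sin(t);zz=.15+s*np.sin(t)+h*np.cos(t)
    X=np.array([ray(nm,(p[0],p[1]+dv),z) for p,z in zip(px,zz)])
    # X = P + u*dir
    A=np.c_[u,np.ones(6)];cx=np.linalg.lstsq(A,X[:,0],rcond=None)[0];cy=np.linalg.lstsq(A,X[:,1],rcond=None)[0]
    print(nm,"pivot",cx[1],cy[1],"dir",cx[0],cy[0],"len",np.hypot(cx[0],cy[0]),"yaw",np.degrees(np.arctan2(-cx[0],cy[0])))
    r=np.c_[X[:,0]-A@cx,X[:,1]-A@cy]*1e3;print(r)
# pixel of pin predicted
st=manip.state();print(proj("scene",st["eef_pos"]-[0,0,.0434]))
E
```

```text
scene pivot 0.6321847167187166 -0.011330090216106876 dir -0.20765100473777556 0.9836310161092914 len 1.0053103578601013 yaw 11.920491393950192
[[ 0.5307  1.7197]
 [-0.9851 -2.3069]
 [ 0.3495  1.488 ]
 [ 0.6624 -1.5075]
 [ 0.1101  2.5971]
 [-0.6677 -1.9904]]
top pivot 0.6380655509972494 -0.009052381693389127 dir -0.2182957738573839 0.9817720952111022 len 1.0057482248650462 yaw 12.53571452717591
[[-1.0202  1.2528]
 [ 1.0215 -1.7049]
 [ 0.0158  1.7513]
 [ 0.3731 -1.8283]
 [-0.3337  1.6761]
 [-0.0565 -1.147 ]]
[212.254  146.5246]
```

>>> carry_out --commands '[{"dp": [0, 0, 1], "delta_rot": [0, 0, 0], "jaw": 0.8}, {"dp": [0, 0, 3], "delta_rot": [0, 0, 0], "jaw": 0.8}, {"dp": [0, 0, 5], "delta_rot": [0, 0, 0], "jaw": 0.8}, {"dp": [0, 0, 6], "delta_rot": [0, 0, 0], "jaw": 0.8}, {"dp": [0, 0, 6], "delta_rot": [0, 0, 0], "jaw": 0.8}, {"dp": [0, 0, 6], "delta_rot": [0, 0, 0], "jaw": 0.8}]'

```text
time_s: 6.12
eef_pos: [0.6658, -0.1447, 0.2498]
ee_rot: [[-0.214, 0.977, -0.001], [0.977, 0.214, 0.004], [0.004, -0.0, -1.0]]
force: [0.8, 0.3, -2.3]
opening: 0.0118
```

```bash
python3 - <<'E'
from h import *
st();d=optics.snapshot("scene")
zoom(d,(170,110,270,210),6,"pics/zb2.png")
E
```

```text
t 6.12 pos [ 0.6658 -0.1447  0.2498] jawyaw 12.372101570960671 F [ 0.787   0.3394 -2.2733] T [-0.0536 -0.1897 -0.036 ] open 0.011829349807114397 q6 -29.266784640733885
```

View pics/zb2.png

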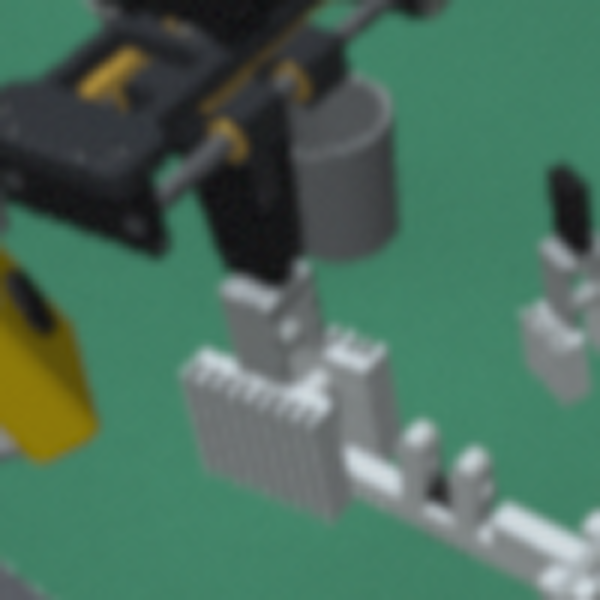

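>>> carry_out --commands '[{"dp": [0, 0, 0.2], "delta_rot": [0, 0, 0], "jaw": 0.8}, {"dp": [0, 0, 0.4], "delta_rot": [0, 0, 0], "jaw": 0.8}, {"dp": [0, 0, 0.6], "delta_rot": [0, 0, 0], "jaw": 0.8}, {"dp": [0, 0, 0.8], "delta_rot": [0, 0, 0], "jaw": 0.8}, {"dp": [0, 0, 1.0], "delta_rot": [0, 0, 0], "jaw": 0.8}, {"dp": [0, 0, 1.2], "delta_rot": [0, 0, 0], "jaw": 0.8}, {"dp": [0, 0, 1.4], "delta_rot": [0, 0, 0], "jaw": 0.8}, {"dp": [0, 0, 1.6], "delta_rot": [0, 0, 0], "jaw": 0.8}, {"dp": [0, 0, 1.7], "delta_rot": [0, 0, 0], "jaw": 0.8}, {"dp": [0, 0, 1.8], "delta_rot": [0, 0, 0], "jaw": 0.8}, {"dp": [0, 0, 1.8], "delta_rot": [0, 0, 0], "jaw": 0.8}]'

```text
time_s: 7.08
eef_pos: [0.6665, -0.1448, 0.233]
ee_rot: [[-0.214, 0.977, 0.001], [0.977, 0.214, 0.004], [0.003, 0.002, -1.0]]
force: [-0.3, 0.6, -3.3]
opening: 0.0119
```

```bash
python3 - <<'E'
from h import *
st();d=optics.snapshot("scene")
zoom(d,(170,110,330,250),5,"pics/zb3.png")
E
```

```text
t 7.08 pos [ 0.6665 -0.1448  0.233 ] jawyaw 12.369782138244407 F [-0.2843  0.563  -3.2766] T [ 0.0933 -0.1037  0.0127] open 0.011882301614932258 q6 -29.26888178207357
```

View pics/zb3.png

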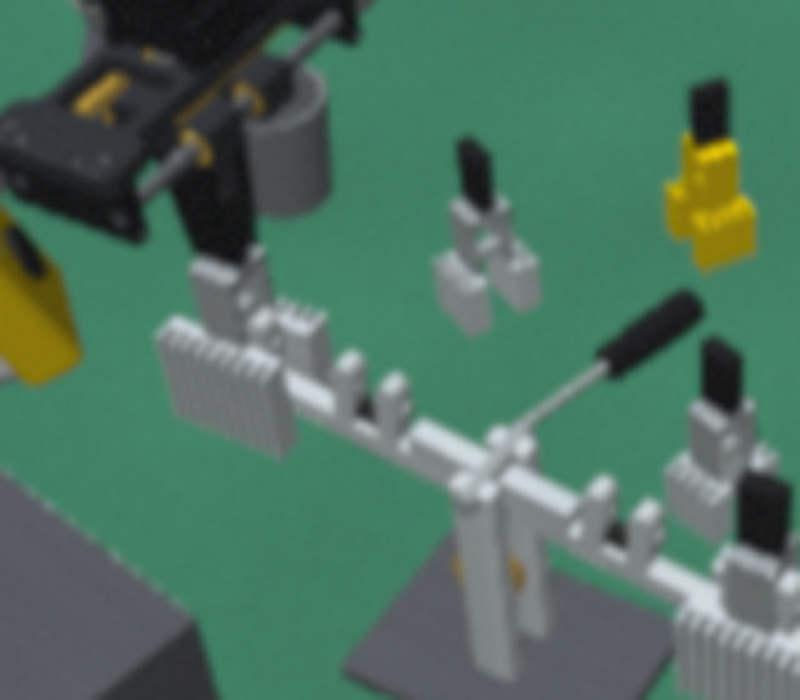

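>>> carry_out --commands '[{"dp": [0, 0, 0.2], "delta_rot": [0, 0, 0], "jaw": 0.8}, {"dp": [0, 0, 0.4], "delta_rot": [0, 0, 0], "jaw": 0.8}, {"dp": [0, 0, 0.6], "delta_rot": [0, 0, 0], "jaw": 0.8}, {"dp": [0, 0, 0.8], "delta_rot": [0, 0, 0], "jaw": 0.8}, {"dp": [0, 0, 1.0], "delta_rot": [0, 0, 0], "jaw": 0.8}, {"dp": [0, 0, 1.2], "delta_rot": [0, 0, 0], "jaw": 0.8}, {"dp": [0, 0, 1.4], "delta_rot": [0, 0, 0], "jaw": 0.8}, {"dp": [0, 0, 1.5], "delta_rot": [0, 0, 0], "jaw": 0.8}]'

```text
time_s: 7.8
eef_pos: [0.6668, -0.1455, 0.2183]
ee_rot: [[-0.214, 0.977, 0.002], [0.977, 0.214, 0.002], [0.002, 0.003, -1.0]]
force: [1.8, -1.2, 0.4]
opening: 0.0119
```

```bash
python3 - <<'E'
from h import *
st();d=optics.snapshot("scene")
zoom(d,(170,110,330,250),5,"pics/zb4.png")
E
```

```text
t 7.8 pos [ 0.6668 -0.1455  0.2183] jawyaw 12.358269459928929 F [ 1.7986 -1.1714  0.3903] T [-0.4816 -0.2575 -0.0131] open 0.011867498078161731 q6 -29.270113068952003
```

View pics/zb4.png

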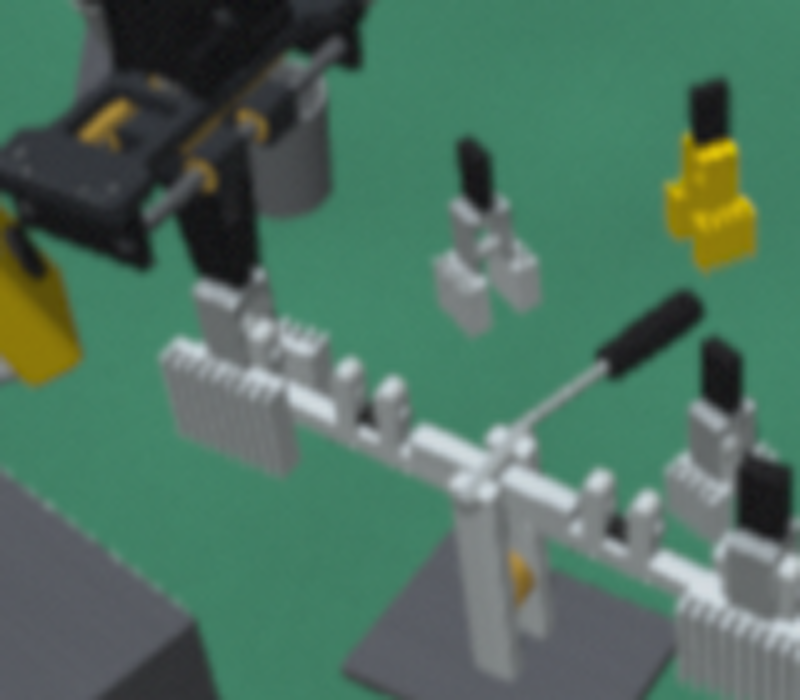

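>>> carry_out --commands '[{"dp": [-0.05, 0, 0.2], "delta_rot": [0, 0, 0], "jaw": 0.8}, {"dp": [-0.1, 0, 0.4], "delta_rot": [0, 0, 0], "jaw": 0.8}, {"dp": [-0.1, 0, 0.6], "delta_rot": [0, 0, 0], "jaw": 0.8}, {"dp": [-0.13, 0, 0.8], "delta_rot": [0, 0, 0], "jaw": 0.8}, {"dp": [-0.15, 0, 1.0], "delta_rot": [0, 0, 0], "jaw": 0.8}, {"dp": [-0.18, 0, 1.2], "delta_rot": [0, 0, 0], "jaw": 0.8}, {"dp": [-0.2, 0, 1.4], "delta_rot": [0, 0, 0], "jaw": 0.8}, {"dp": [-0.22, 0, 1.6], "delta_rot": [0, 0, 0], "jaw": 0.8}, {"dp": [-0.24, 0, 1.8], "delta_rot": [0, 0, 0], "jaw": 0.8}, {"dp": [-0.26, 0, 2.0], "delta_rot": [0, 0, 0], "jaw": 0.8}, {"dp": [-0.26, 0, 2.2], "delta_rot": [0, 0, 0], "jaw": 0.8}, {"dp": [-0.26, 0, 2.4], "delta_rot": [0, 0, 0], "jaw": 0.8}]'

```text
time_s: 8.85
eef_pos: [0.6674, -0.1479, 0.1939]
ee_rot: [[-0.214, 0.977, 0.002], [0.977, 0.214, 0.003], [0.002, 0.002, -1.0]]
force: [0.1, -0.1, 0.6]
opening: 0.0117
```

```bash
python3 - <<'E'
from h import *
st();d=optics.snapshot("scene")
zoom(d,(170,110,330,250),5,"pics/zb5.png")
E
```

```text
t 8.85 pos [ 0.6674 -0.1479  0.1939] jawyaw 12.358920194973038 F [ 0.0844 -0.0811  0.5979] T [ 0.0976 -0.2598  0.0291] open 0.011670343623456347 q6 -29.46106137474259
```

View pics/zb5.png

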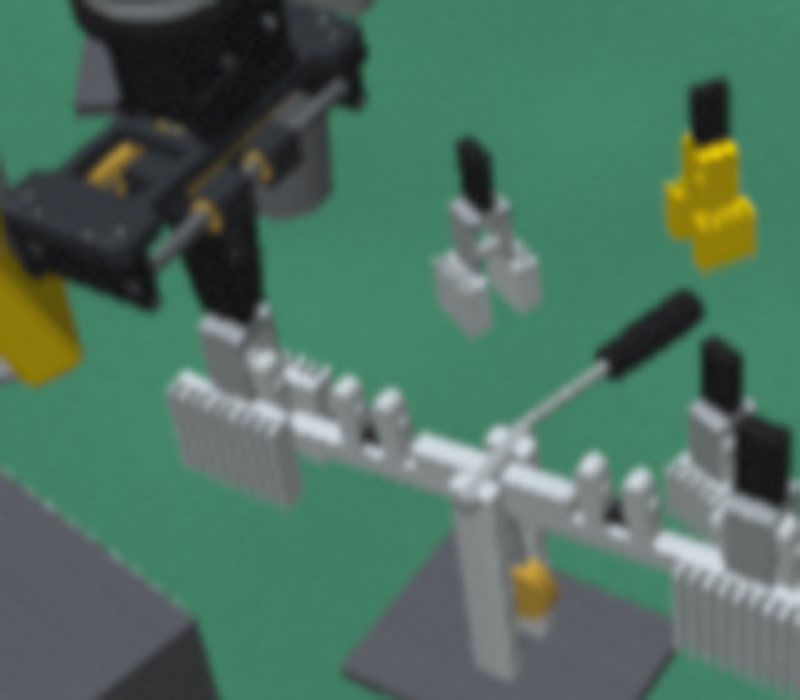

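>>> carry_out --commands '[{"dp": [0, 0, 0.2], "delta_rot": [0, 0, 0], "jaw": 0.8}, {"dp": [0, 0, 0.4], "delta_rot": [0, 0, 0], "jaw": 0.8}, {"dp": [0, 0, 0.6], "delta_rot": [0, 0, 0], "jaw": 0.8}, {"dp": [0, 0, 0.75], "delta_rot": [0, 0, 0], "jaw": 0.8}, {"dp": [0, 0, 0.9], "delta_rot": [0, 0, 0], "jaw": 0.8}]'

```text
time_s: 9.32
eef_pos: [0.668, -0.1483, 0.1861]
ee_rot: [[-0.214, 0.977, 0.004], [0.977, 0.214, 0.001], [0.001, 0.004, -1.0]]
force: [0.2, 0.0, 2.6]
opening: 0.0119
```

>>> carry_out --commands '[{"dp": [0, 0, 0.25], "delta_rot": [0, 0, 0], "jaw": 0.8}, {"dp": [0, 0, 0.35], "delta_rot": [0, 0, 0], "jaw": 0.8}]'

```text
time_s: 9.48
eef_pos: [0.6678, -0.1479, 0.1822]
ee_rot: [[-0.214, 0.977, 0.004], [0.977, 0.214, 0.002], [0.002, 0.004, -1.0]]
force: [0.4, 2.7, 0.1]
opening: 0.0119
```

```bash
python3 - <<'E'
from h import *
st()
E
```

```text
t 9.48 pos [ 0.6678 -0.1479  0.1822] jawyaw 12.351842887582128 F [0.3935 2.7146 0.1447] T [ 0.5734 -0.059  -0.0468] open 0.011930407317478083 q6 -29.461068247848214
```

>>> carry_out --commands '[{"dp": [0.03, 0, 0.15], "delta_rot": [0, 0, 0], "jaw": 0.8}, {"dp": [0.05, 0, 0.3], "delta_rot": [0, 0, 0], "jaw": 0.8}]'

```text
time_s: 9.65
eef_pos: [0.6675, -0.147, 0.1784]
ee_rot: [[-0.214, 0.977, 0.003], [0.977, 0.214, 0.003], [0.002, 0.003, -1.0]]
force: [0.0, 1.1, 1.3]
opening: 0.0121
```

>>> carry_out --commands '[{"dp": [0.03, 0, 0.15], "delta_rot": [0, 0, 0], "jaw": 0.8}, {"dp": [0.03, 0, 0.25], "delta_rot": [0, 0, 0], "jaw": 0.8}]'

```text
time_s: 9.82
eef_pos: [0.6676, -0.1468, 0.1769]
ee_rot: [[-0.214, 0.977, 0.003], [0.977, 0.214, 0.003], [0.002, 0.004, -1.0]]
force: [-1.3, 0.2, 8.7]
opening: 0.0117
```

>>> carry_out --commands '[{"dp": [0, 0, 0.1], "delta_rot": [0, 0, 0], "jaw": 0.8}, {"dp": [0, 0, 0.13], "delta_rot": [0, 0, 0], "jaw": 0.8}]'

```text
time_s: 9.98
eef_pos: [0.6676, -0.1468, 0.1771]
ee_rot: [[-0.214, 0.977, 0.003], [0.977, 0.214, 0.002], [0.002, 0.004, -1.0]]
force: [-2.6, 2.6, 7.6]
opening: 0.0117
```

```bash
python3 - <<'E'
from h import *
st();d=optics.snapshot("scene")
zoom(d,(170,110,330,250),5,"pics/zb6.png")
E
```

```text
t 9.98 pos [ 0.6676 -0.1468  0.1771] jawyaw 12.374321282314009 F [-2.5819  2.5537  7.6243] T [0.4085 0.4713 0.0359] open 0.011656654564664174 q6 -29.396298469255452
```

View pics/zb6.png

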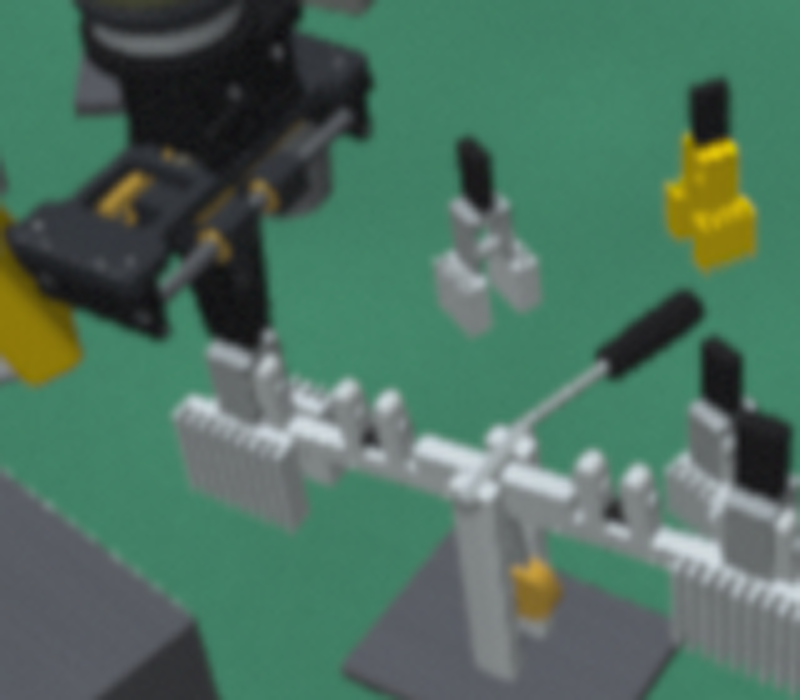

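>>> carry_out --commands '[{"dp": [0, 0, 0.15], "delta_rot": [0, 0, 0], "jaw": 0.8}, {"dp": [0, 0, 0.2], "delta_rot": [0, 0, 0], "jaw": 0.8}, {"dp": [0, 0, 0.2], "delta_rot": [0, 0, 0], "jaw": 0.8}]'

```text
time_s: 10.28
eef_pos: [0.6676, -0.1468, 0.1769]
ee_rot: [[-0.214, 0.977, 0.003], [0.977, 0.214, 0.002], [0.001, 0.004, -1.0]]
force: [-3.5, 1.7, 8.8]
opening: 0.0117
```

>>> carry_out --commands '[{"dp": [0, 0, 0.25], "delta_rot": [0, 0, 0], "jaw": 0.8}, {"dp": [0, 0, 0.33], "delta_rot": [0, 0, 0], "jaw": 0.8}, {"dp": [0, 0, 0.33], "delta_rot": [0, 0, 0], "jaw": 0.8}]'

```text
time_s: 10.53
eef_pos: [0.6676, -0.1467, 0.1762]
ee_rot: [[-0.215, 0.977, 0.004], [0.977, 0.215, 0.002], [0.001, 0.004, -1.0]]
force: [-4.2, 2.6, 10.4]
opening: 0.0117
```

>>> carry_out --commands '[{"dp": [0, 0, 0.35], "delta_rot": [0, 0, 0], "jaw": 0.8}, {"dp": [0, 0, 0.42], "delta_rot": [0, 0, 0], "jaw": 0.8}, {"dp": [0, 0, 0.42], "delta_rot": [0, 0, 0], "jaw": 0.8}]'

```text
time_s: 10.78
eef_pos: [0.6677, -0.1466, 0.1755]
ee_rot: [[-0.215, 0.977, 0.004], [0.977, 0.215, 0.002], [0.001, 0.004, -1.0]]
force: [-6.5, 2.9, 14.3]
opening: 0.0119
```

```bash
python3 - <<'E'
from h import *
st();d=optics.snapshot("scene")
zoom(d,(180,160,260,240),7,"pics/zb7.png")
E
```

```text
t 10.78 pos [ 0.6677 -0.1466  0.1755] jawyaw 12.398452749508198 F [-6.5215  2.948  14.3415] T [ 0.7308  1.2116 -0.0161] open 0.011864744684475962 q6 -29.39177425551915
```

View pics/zb7.png

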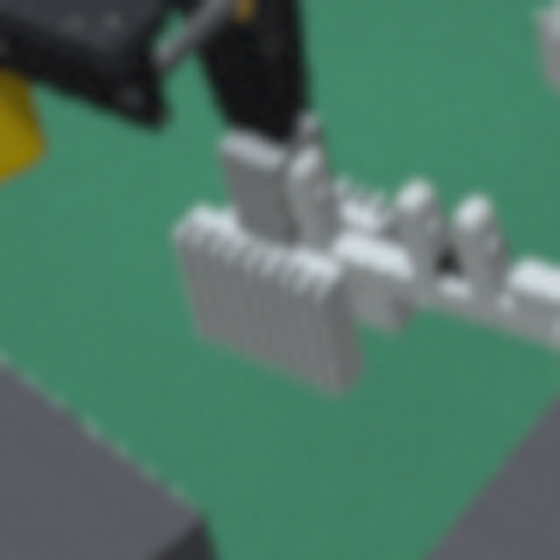

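>>> carry_out --commands '[{"dp": [0, 0, -0.2], "delta_rot": [0, 0, 0], "jaw": 0.8}, {"dp": [0, 0, -0.4], "delta_rot": [0, 0, 0], "jaw": 0.8}, {"dp": [0, 0, -0.6], "delta_rot": [0, 0, 0], "jaw": 0.8}, {"dp": [0, 0, -0.8], "delta_rot": [0, 0, 0], "jaw": 0.8}, {"dp": [0, 0, -1.0], "delta_rot": [0, 0, 0], "jaw": 0.8}, {"dp": [0, 0, -1.2], "delta_rot": [0, 0, 0], "jaw": 0.8}, {"dp": [0, 0, -1.4], "delta_rot": [0, 0, 0], "jaw": 0.8}, {"dp": [0, 0, -1.6], "delta_rot": [0, 0, 0], "jaw": 0.8}, {"dp": [0, 0, -1.8], "delta_rot": [0, 0, 0], "jaw": 0.8}, {"dp": [0, 0, -2.0], "delta_rot": [0, 0, 0], "jaw": 0.8}, {"dp": [0, 0, -2.1], "delta_rot": [0, 0, 0], "jaw": 0.8}, {"dp": [0, 0, -2.1], "delta_rot": [0, 0, 0], "jaw": 0.8}]'

```text
time_s: 11.83
eef_pos: [0.6675, -0.1467, 0.1969]
ee_rot: [[-0.215, 0.977, 0.004], [0.977, 0.215, 0.002], [0.001, 0.004, -1.0]]
force: [-0.6, -2.6, -0.2]
opening: 0.0118
```

```bash
python3 - <<'E'
from h import *
st();d=optics.snapshot("scene")
zoom(d,(170,110,330,250),5,"pics/zb8.png")
E
```

```text
t 11.83 pos [ 0.6675 -0.1467  0.1969] jawyaw 12.397872042187098 F [-0.5669 -2.6388 -0.1795] T [-0.4735 -0.021  -0.0215] open 0.011840876658449353 q6 -29.38799482513564
```

View pics/zb8.png

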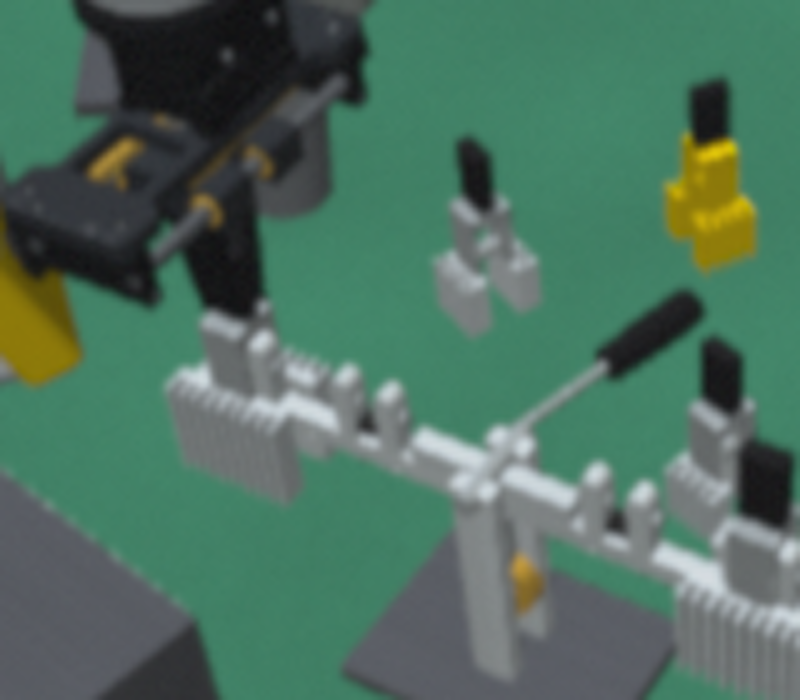

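>>> carry_out --commands '[{"dp": [0, 0, 0], "delta_rot": [0, 0, 0], "jaw": 2}, {"dp": [0, 0, 0], "delta_rot": [0, 0, 0], "jaw": 4}, {"dp": [0, 0, 0], "delta_rot": [0, 0, 0], "jaw": 5}, {"dp": [0, 0, 0], "delta_rot": [0, 0, 0], "jaw": 5}, {"dp": [0, 0, 0], "delta_rot": [0, 0, 0], "jaw": 5}, {"dp": [0, 0, -1], "delta_rot": [0, 0, 0], "jaw": 5}, {"dp": [0, 0, -3], "delta_rot": [0, 0, 0], "jaw": 5}, {"dp": [0, 0, -6], "delta_rot": [0, 0, 0], "jaw": 5}, {"dp": [0, 0, -8], "delta_rot": [0, 0, 0], "jaw": 5}, {"dp": [0, 0, -8], "delta_rot": [0, 0, 0], "jaw": 5}]'

```text
time_s: 12.72
eef_pos: [0.6696, -0.1475, 0.2845]
ee_rot: [[-0.215, 0.977, 0.014], [0.977, 0.215, -0.001], [-0.004, 0.013, -1.0]]
force: [0.2, -0.7, 1.3]
opening: 0.0498
```

```bash
python3 - <<'E'
from h import *
st();d=optics.snapshot("scene")
zoom(d,(170,110,340,260),4.5,"pics/zb9.png")
plan((.450,-.2085,.18),-17)
E
```

```text
t 12.72 pos [ 0.6696 -0.1475  0.2845] jawyaw 12.402678462273993 F [ 0.228  -0.7483  1.3257] T [-0.0282 -0.1576 -0.012 ] open 0.04976655411084473 q6 -29.38568309961168
dp cm [ -1.2589 -22.7855   9.9228] rot6 [0.1034 0.0005 4.8998]
```

View pics/zb9.png

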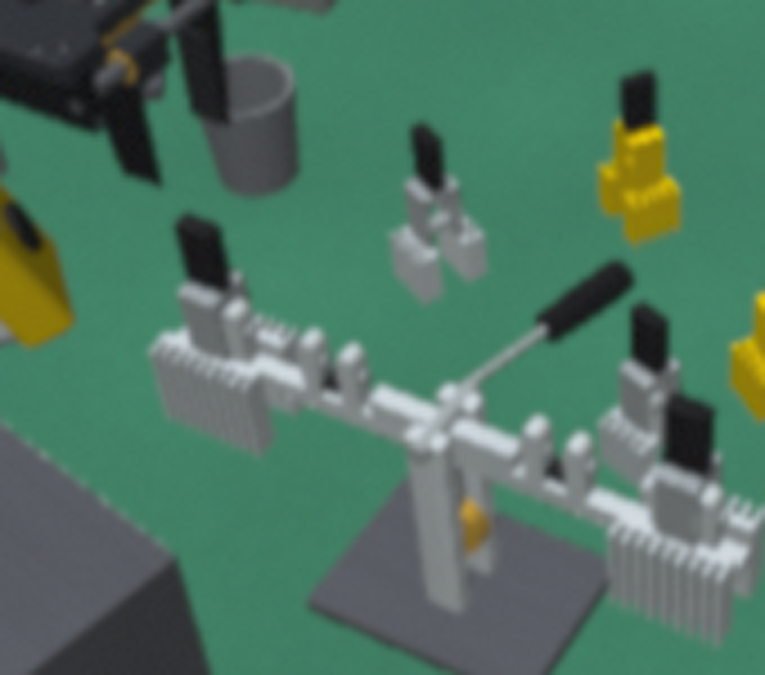

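>>> carry_out --commands '[{"dp": [-0.1, -2, 0], "delta_rot": [0, 0, 0.5], "jaw": 5}, {"dp": [-0.3, -5, 0], "delta_rot": [0, 0, 1.2], "jaw": 5}, {"dp": [-0.5, -8.5, 1], "delta_rot": [0, 0, 2], "jaw": 5}, {"dp": [-0.7, -12, 3], "delta_rot": [0, 0, 3], "jaw": 5}, {"dp": [-0.9, -15.5, 5], "delta_rot": [0, 0, 4], "jaw": 5}, {"dp": [-1.1, -19, 7], "delta_rot": [0.1, 0, 4.9], "jaw": 5}, {"dp": [-1.2, -21.5, 9], "delta_rot": [0.1, 0, 4.9], "jaw": 5}, {"dp": [-1.3, -22.7, 12], "delta_rot": [0.1, 0, 4.9], "jaw": 5}, {"dp": [-1.3, -22.7, 13], "delta_rot": [0.1, 0, 4.9], "jaw": 5}, {"dp": [-1.3, -22.7, 13.5], "delta_rot": [0.1, 0, 4.9], "jaw": 5}, {"dp": [-1.3, -22.7, 13.5], "delta_rot": [0.1, 0, 4.9], "jaw": 5}, {"dp": [-1.3, -22.7, 13.5], "delta_rot": [0.1, 0, 4.9], "jaw": 5}]'

```text
time_s: 13.77
eef_pos: [0.4527, -0.2088, 0.1453]
ee_rot: [[0.292, 0.957, 0.002], [0.957, -0.292, -0.001], [-0.0, 0.002, -1.0]]
force: [0.5, -0.0, -0.4]
opening: 0.0499
```

```bash
cat >> h.py <<'E'
def tipview(roi,k,f,extra=()):
    d=optics.snapshot("scene");s=manip.state();R=s["ee_rot"];p=s["eef_pos"];x0,y0,x1,y1=roi;o=s["opening"]/2
    z=cv2.resize(d[y0:y1,x0:x1,::-1],None,fx=k,fy=k,interpolation=cv2.INTER_CUBIC)
    for X,c in [(p,(0,0,255)),(p+R[:,1]*o,(255,0,0)),(p-R[:,1]*o,(255,0,0))]+[(e,(0,255,255)) for e in extra]:
        q=proj("scene",X)+[0,1.3];cv2.circle(z,(int((q[0]-x0+.5)*k),int((q[1]-y0+.5)*k)),3,c,-1)
    cv2.imwrite(f,z)
E
python3 - <<'E'
from h import *
st();tipview((225,100,325,200),6,"pics/zc1.png",[(.4505,-.2087,.127),(.4505,-.2087,.083)])
plan((.4505,-.2087,.088),-17)
E
```

```text
t 13.77 pos [ 0.4527 -0.2088  0.1453] jawyaw -16.951961507133035 F [ 0.5392 -0.0433 -0.3891] T [-0.0822 -0.0874 -0.0092] open 0.04986808341264398 q6 -14.004819448643433
dp cm [-0.0423 -0.2655  5.7833] rot6 [0.0259 0.0034 0.0092]
```

View pics/zc1.png

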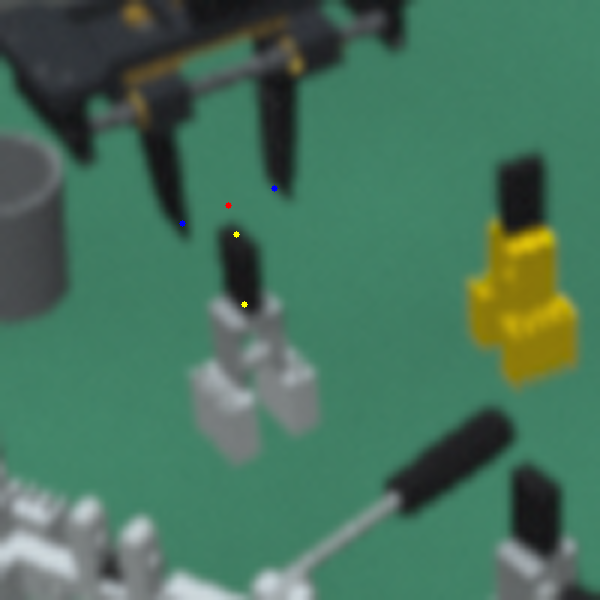

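>>> carry_out --commands '[{"dp": [0, -0.2, 1.5], "delta_rot": [0, 0, 0], "jaw": 5}, {"dp": [0, -0.2, 3.5], "delta_rot": [0, 0, 0], "jaw": 5}, {"dp": [0, -0.2, 5], "delta_rot": [0, 0, 0], "jaw": 5}, {"dp": [0, -0.2, 5.7], "delta_rot": [0, 0, 0], "jaw": 5}, {"dp": [0, -0.2, 5.7], "delta_rot": [0, 0, 0], "jaw": 5}, {"dp": [0, -0.2, 5.7], "delta_rot": [0, 0, 0], "jaw": 3}, {"dp": [0, -0.2, 5.7], "delta_rot": [0, 0, 0], "jaw": 0.8}, {"dp": [0, -0.2, 5.7], "delta_rot": [0, 0, 0], "jaw": 0.8}, {"dp": [0, -0.2, 5.7], "delta_rot": [0, 0, 0], "jaw": 0.8}, {"dp": [0, -0.2, 5.7], "delta_rot": [0, 0, 0], "jaw": 0.8}, {"dp": [0, -0.2, 5.7], "delta_rot": [0, 0, 0], "jaw": 0.8}, {"dp": [0, -0.2, 5.7], "delta_rot": [0, 0, 0], "jaw": 0.8}, {"dp": [0, -0.2, 5.7], "delta_rot": [0, 0, 0], "jaw": 0.8}]'

```text
time_s: 14.9
eef_pos: [0.4513, -0.2085, 0.0889]
ee_rot: [[0.291, 0.957, 0.003], [0.957, -0.291, -0.001], [-0.0, 0.003, -1.0]]
force: [-0.4, 0.8, 0.4]
opening: 0.0119
```

```bash
python3 - <<'E'
from h import *
st();tipview((225,100,325,200),6,"pics/zc2.png")
plan((.6513,-.0732,.29),12.35)
E
```

```text
t 14.9 pos [ 0.4513 -0.2085  0.0889] jawyaw -16.944939221309184 F [-0.3996  0.8417  0.3912] T [-0.0359 -0.0368 -0.005 ] open 0.011887721726160509 q6 -14.065333355031232
dp cm [ 18.7689  15.2456 -20.0693] rot6 [ 0.0252  0.0102 -4.883 ]
```

View pics/zc2.png

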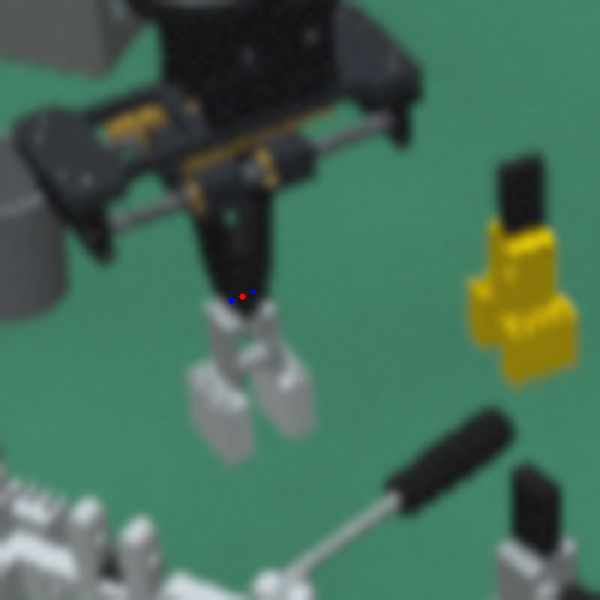

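>>> carry_out --commands '[{"dp": [0, 0, -2], "delta_rot": [0, 0, 0], "jaw": 0.8}, {"dp": [0, 0, -5], "delta_rot": [0, 0, 0], "jaw": 0.8}, {"dp": [0, 0, -9], "delta_rot": [0, 0, 0], "jaw": 0.8}, {"dp": [0, 0, -13], "delta_rot": [0, 0, -0.5], "jaw": 0.8}, {"dp": [1, 0.8, -17], "delta_rot": [0, 0, -1], "jaw": 0.8}, {"dp": [3, 2.4, -20], "delta_rot": [0, 0, -1.5], "jaw": 0.8}, {"dp": [5.5, 4.4, -20.5], "delta_rot": [0, 0, -2.2], "jaw": 0.8}, {"dp": [8, 6.5, -20.5], "delta_rot": [0, 0, -3], "jaw": 0.8}, {"dp": [11, 8.9, -20.5], "delta_rot": [0, 0, -3.7], "jaw": 0.8}, {"dp": [14, 11.3, -20.5], "delta_rot": [0, 0, -4.3], "jaw": 0.8}, {"dp": [16.5, 13.4, -20.5], "delta_rot": [0, 0, -4.7], "jaw": 0.8}, {"dp": [18.2, 14.8, -20.5], "delta_rot": [0, 0, -4.88], "jaw": 0.8}, {"dp": [18.8, 15.2, -20.5], "delta_rot": [0, 0, -4.88], "jaw": 0.8}, {"dp": [18.8, 15.2, -20.5], "delta_rot": [0, 0, -4.88], "jaw": 0.8}, {"dp": [18.8, 15.2, -20.5], "delta_rot": [0, 0, -4.88], "jaw": 0.8}, {"dp": [18.8, 15.2, -20.5], "delta_rot": [0, 0, -4.88], "jaw": 0.8}]'

```text
time_s: 16.28
eef_pos: [0.65, -0.0736, 0.2942]
ee_rot: [[-0.212, 0.977, 0.002], [0.977, 0.212, -0.001], [-0.002, 0.002, -1.0]]
force: [0.1, 0.2, -0.2]
opening: 0.0114
```

```bash
python3 - <<'E'
from h import *
st();s=manip.state();tipview((185,80,285,200),5,"pics/zc3.png",[s["eef_pos"]-[0,0,.0439]])
plan((.6513,-.0732,.23),12.35)
E
```

```text
t 16.28 pos [ 0.65   -0.0736  0.2942] jawyaw 12.261253129260359 F [ 0.1259  0.1984 -0.2329] T [ 0.035  -0.1616 -0.022 ] open 0.011352347179783477 q6 -23.387733306780227
dp cm [0.0381 0.1238 6.4498] rot6 [ 0.0194  0.0188 -0.0173]
```

View pics/zc3.png

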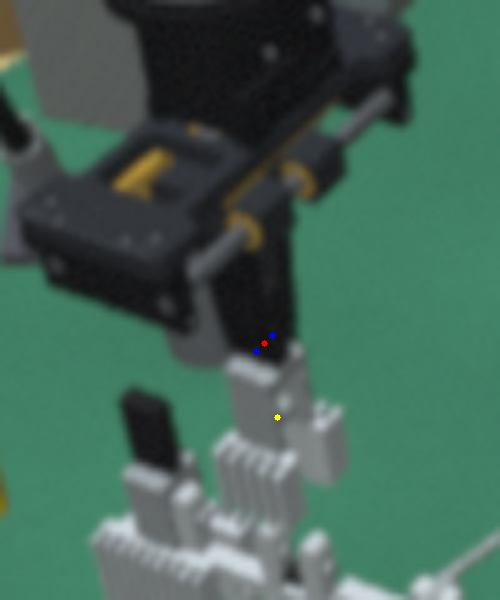

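>>> carry_out --commands '[{"dp": [0, 0.1, 1], "delta_rot": [0, 0, 0], "jaw": 0.8}, {"dp": [0.05, 0.1, 3], "delta_rot": [0, 0, 0], "jaw": 0.8}, {"dp": [0.05, 0.1, 5], "delta_rot": [0, 0, 0], "jaw": 0.8}, {"dp": [0.05, 0.1, 6.2], "delta_rot": [0, 0, 0], "jaw": 0.8}, {"dp": [0.05, 0.1, 6.4], "delta_rot": [0, 0, 0], "jaw": 0.8}, {"dp": [0.05, 0.1, 6.4], "delta_rot": [0, 0, 0], "jaw": 0.8}, {"dp": [0.05, 0.1, 6.4], "delta_rot": [0, 0, 0], "jaw": 0.8}]'

```text
time_s: 16.92
eef_pos: [0.6513, -0.0735, 0.2314]
ee_rot: [[-0.212, 0.977, 0.004], [0.977, 0.212, -0.002], [-0.002, 0.003, -1.0]]
force: [-0.2, -0.6, -0.7]
opening: 0.0121
```

```bash
python3 - <<'E'
from h import *
st();s=manip.state();tipview((185,110,285,210),6,"pics/zc4.png",[s["eef_pos"]-[0,0,.0439]])
E
```

```text
t 16.92 pos [ 0.6513 -0.0735  0.2314] jawyaw 12.223928697403062 F [-0.2067 -0.6033 -0.6986] T [-0.0248 -0.17   -0.0108] open 0.012089388923554796 q6 -23.313661300889407
```

View pics/zc4.png

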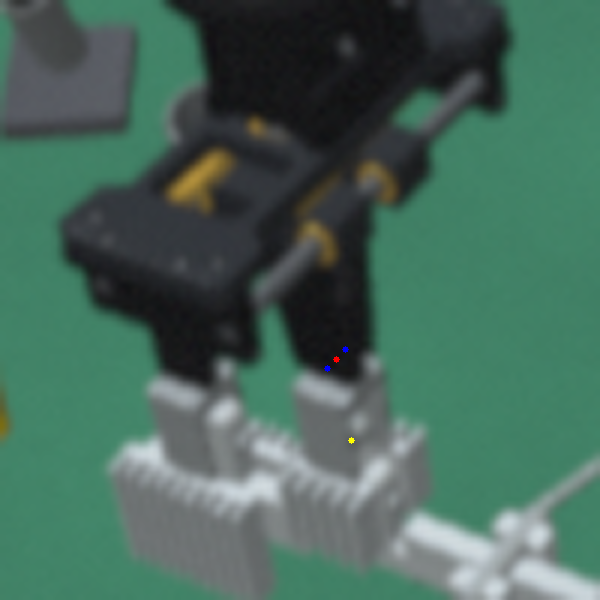

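>>> carry_out --commands '[{"dp": [0, 0, 0.2], "delta_rot": [0, 0, 0], "jaw": 0.8}, {"dp": [0, 0, 0.4], "delta_rot": [0, 0, 0], "jaw": 0.8}, {"dp": [0, 0, 0.6], "delta_rot": [0, 0, 0], "jaw": 0.8}, {"dp": [0, 0, 0.8], "delta_rot": [0, 0, 0], "jaw": 0.8}, {"dp": [0, 0, 1.0], "delta_rot": [0, 0, 0], "jaw": 0.8}, {"dp": [0, 0, 1.2], "delta_rot": [0, 0, 0], "jaw": 0.8}, {"dp": [0, 0, 1.4], "delta_rot": [0, 0, 0], "jaw": 0.8}, {"dp": [0, 0, 1.6], "delta_rot": [0, 0, 0], "jaw": 0.8}]'

```text
time_s: 17.63
eef_pos: [0.6517, -0.0734, 0.2157]
ee_rot: [[-0.212, 0.977, 0.004], [0.977, 0.212, -0.002], [-0.003, 0.004, -1.0]]
force: [0.5, 0.1, -1.0]
opening: 0.0119
```

```bash
python3 - <<'E'
from h import *
st();s=manip.state();tipview((185,110,335,230),5,"pics/zc5.png",[s["eef_pos"]-[0,0,.0439]])
E
```

```text
t 17.63 pos [ 0.6517 -0.0734  0.2157] jawyaw 12.234820461327093 F [ 0.5335  0.1282 -1.0138] T [-0.0658 -0.1459 -0.0456] open 0.011923050249776513 q6 -23.313522112581946
```

View pics/zc5.png

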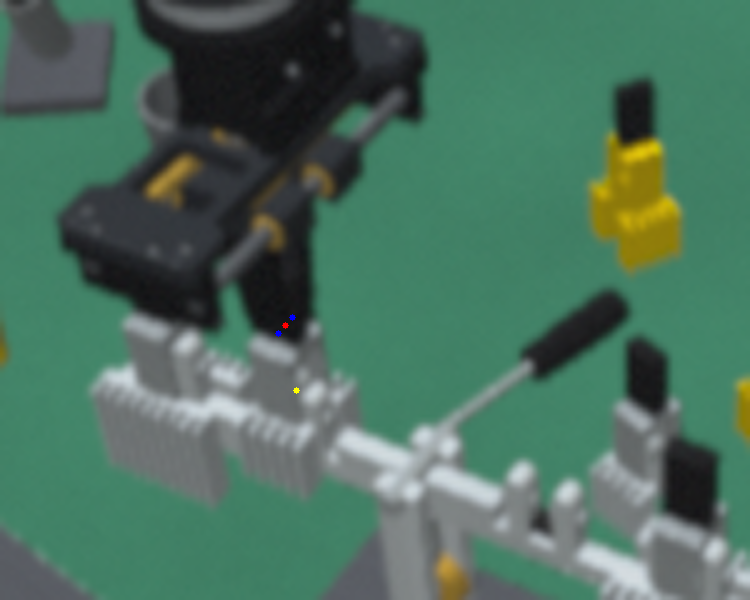

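>>> carry_out --commands '[{"dp": [0, 0, 0.2], "delta_rot": [0, 0, 0], "jaw": 0.8}, {"dp": [0, 0, 0.4], "delta_rot": [0, 0, 0], "jaw": 0.8}, {"dp": [0, 0, 0.6], "delta_rot": [0, 0, 0], "jaw": 0.8}, {"dp": [-0.05, 0, 0.8], "delta_rot": [0, 0, 0], "jaw": 0.8}, {"dp": [-0.05, 0, 1.0], "delta_rot": [0, 0, 0], "jaw": 0.8}, {"dp": [-0.05, 0, 1.2], "delta_rot": [0, 0, 0], "jaw": 0.8}, {"dp": [-0.05, 0, 1.4], "delta_rot": [0, 0, 0], "jaw": 0.8}]'

```text
time_s: 18.27
eef_pos: [0.6521, -0.0748, 0.202]
ee_rot: [[-0.212, 0.977, 0.005], [0.977, 0.212, -0.004], [-0.005, 0.004, -1.0]]
force: [-1.1, -2.5, 5.7]
opening: 0.0116
```

>>> carry_out --commands '[{"dp": [-0.05, 0, 0.2], "delta_rot": [0, 0, 0], "jaw": 0.8}, {"dp": [-0.05, 0, 0.35], "delta_rot": [0, 0, 0], "jaw": 0.8}, {"dp": [-0.05, 0, 0.5], "delta_rot": [0, 0, 0], "jaw": 0.8}]'

```text
time_s: 18.52
eef_pos: [0.6532, -0.0755, 0.1993]
ee_rot: [[-0.212, 0.977, 0.008], [0.977, 0.212, -0.004], [-0.006, 0.007, -1.0]]
force: [-0.8, -1.6, 8.5]
opening: 0.0122
```

>>> carry_out --commands '[{"dp": [0, 0, 0.15], "delta_rot": [0, 0, 0], "jaw": 0.8}, {"dp": [0, 0, 0.3], "delta_rot": [0, 0, 0], "jaw": 0.8}]'

```text
time_s: 18.68
eef_pos: [0.6537, -0.0757, 0.1983]
ee_rot: [[-0.212, 0.977, 0.01], [0.977, 0.212, -0.004], [-0.006, 0.009, -1.0]]
force: [-1.4, -1.6, 10.6]
opening: 0.0119
```

```bash
python3 - <<'E'
from h import *
st();s=manip.state();tipview((185,110,335,230),5,"pics/zc6.png",[s["eef_pos"]-[0,0,.0439]])
E
```

```text
t 18.68 pos [ 0.6537 -0.0757  0.1983] jawyaw 12.217692733835099 F [-1.4497 -1.6375 10.5964] T [-0.4884  0.3859 -0.0009] open 0.011914777071832775 q6 -23.39560689658517
```

View pics/zc6.png

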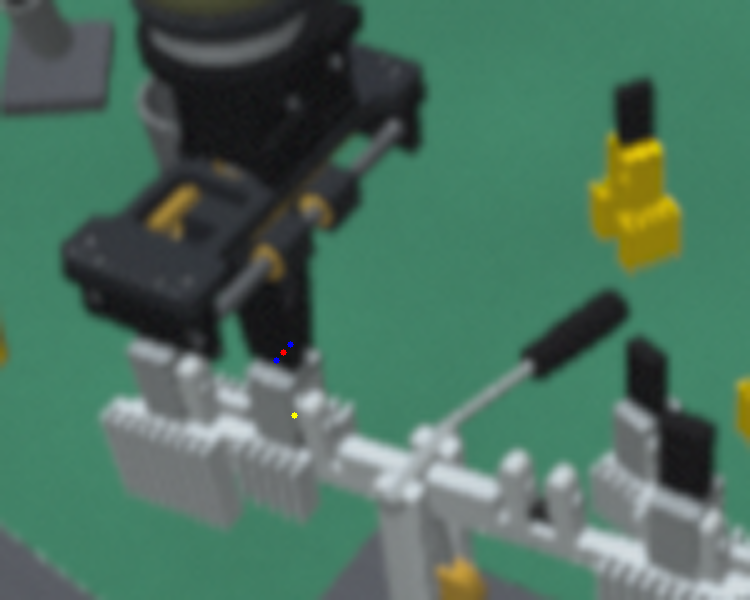

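>>> carry_out --commands '[{"dp": [-0.08, 0, 0.3], "delta_rot": [0, 0, 0], "jaw": 0.8}, {"dp": [-0.08, 0, 0.38], "delta_rot": [0, 0, 0], "jaw": 0.8}]'

```text
time_s: 18.9
eef_pos: [0.6544, -0.0756, 0.1944]
ee_rot: [[-0.211, 0.977, 0.012], [0.977, 0.211, -0.002], [-0.005, 0.011, -1.0]]
force: [0.6, 0.2, 1.0]
opening: 0.0118
```

>>> carry_out --commands '[{"dp": [0, 0, 0.15], "delta_rot": [0, 0, 0], "jaw": 0.8}, {"dp": [0.05, -0.05, 0.3], "delta_rot": [0, 0, 0], "jaw": 0.8}, {"dp": [0.05, -0.1, 0.45], "delta_rot": [0, 0, 0], "jaw": 0.8}]'

```text
time_s: 19.15
eef_pos: [0.6534, -0.0746, 0.1891]
ee_rot: [[-0.212, 0.977, 0.012], [0.977, 0.212, -0.001], [-0.003, 0.011, -1.0]]
force: [0.6, 1.0, 1.1]
opening: 0.0119
```

>>> carry_out --commands '[{"dp": [0, 0, 0.15], "delta_rot": [0, 0, 0], "jaw": 0.8}, {"dp": [0.05, -0.05, 0.3], "delta_rot": [0, 0, 0], "jaw": 0.8}]'

```text
time_s: 19.32
eef_pos: [0.6533, -0.0743, 0.1873]
ee_rot: [[-0.212, 0.977, 0.013], [0.977, 0.212, -0.002], [-0.004, 0.012, -1.0]]
force: [-1.6, -0.6, 8.1]
opening: 0.0116
```

Load ≈ 9 N on the seat; press to about 15 N.

>>> carry_out --commands '[{"dp": [0, 0, 0.25], "delta_rot": [0, 0, 0], "jaw": 0.8}, {"dp": [0, 0, 0.38], "delta_rot": [0, 0, 0], "jaw": 0.8}, {"dp": [0, 0, 0.38], "delta_rot": [0, 0, 0], "jaw": 0.8}]'

```text
time_s: 19.57
eef_pos: [0.6535, -0.0743, 0.1865]
ee_rot: [[-0.212, 0.977, 0.014], [0.977, 0.212, -0.002], [-0.005, 0.013, -1.0]]
force: [-4.7, 1.0, 11.7]
opening: 0.0116
```

>>> carry_out --commands '[{"dp": [0, 0, 0.35], "delta_rot": [0, 0, 0], "jaw": 0.8}, {"dp": [0, 0, 0.45], "delta_rot": [0, 0, 0], "jaw": 0.8}, {"dp": [0, 0, 0.45], "delta_rot": [0, 0, 0], "jaw": 0.8}]'

```text
time_s: 19.82
eef_pos: [0.6535, -0.0742, 0.1858]
ee_rot: [[-0.212, 0.977, 0.014], [0.977, 0.212, -0.002], [-0.005, 0.013, -1.0]]
force: [-5.5, 1.0, 15.7]
opening: 0.0119
```

```bash
python3 - <<'E'
from h import *
st();s=manip.state();tipview((185,110,335,230),5,"pics/zc7.png",[s["eef_pos"]-[0,0,.0439]])
E
```

```text
t 19.82 pos [ 0.6535 -0.0742  0.1858] jawyaw 12.241022258635352 F [-5.4778  0.9775 15.7379] T [0.2334 1.4486 0.0078] open 0.01188491860588248 q6 -23.429216800582783
```

View pics/zc7.png

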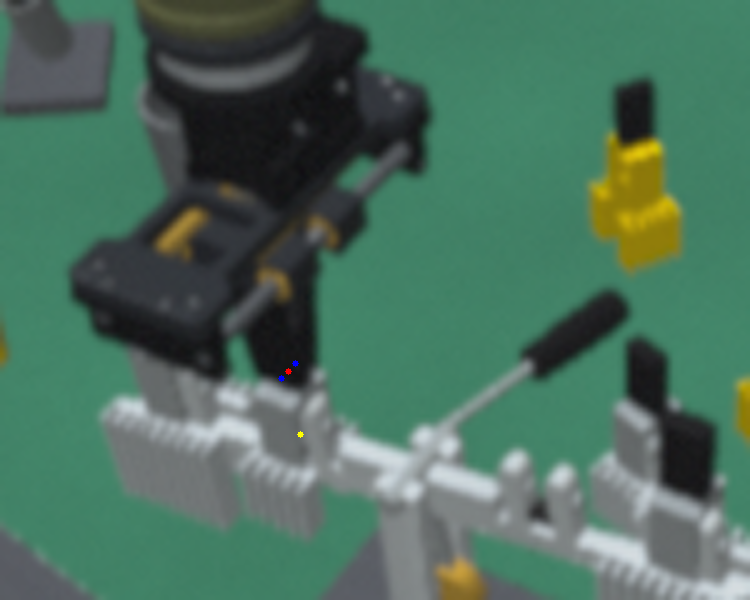

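>>> carry_out --commands '[{"dp": [0, 0, -0.15], "delta_rot": [0, 0, 0], "jaw": 0.8}, {"dp": [0, 0, -0.3], "delta_rot": [0, 0, 0], "jaw": 0.8}, {"dp": [0, 0, -0.35], "delta_rot": [0, 0, 0], "jaw": 0.8}, {"dp": [0, 0, -0.35], "delta_rot": [0, 0, 0], "jaw": 0.8}, {"dp": [0, 0, -0.35], "delta_rot": [0, 0, 0], "jaw": 2}, {"dp": [0, 0, -0.35], "delta_rot": [0, 0, 0], "jaw": 4}, {"dp": [0, 0, -0.35], "delta_rot": [0, 0, 0], "jaw": 5}, {"dp": [0, 0, -0.35], "delta_rot": [0, 0, 0], "jaw": 5}, {"dp": [0, 0, -0.35], "delta_rot": [0, 0, 0], "jaw": 5}, {"dp": [0, 0, -1.5], "delta_rot": [0, 0, 0], "jaw": 5}, {"dp": [0, 0, -4], "delta_rot": [0, 0, 0], "jaw": 5}, {"dp": [0, 0, -7], "delta_rot": [0, 0, 0], "jaw": 5}, {"dp": [0, 0, -9.5], "delta_rot": [0, 0, 0], "jaw": 5}, {"dp": [0, 0, -9.5], "delta_rot": [0, 0, 0], "jaw": 5}]'

```text
time_s: 21.03
eef_pos: [0.6549, -0.0745, 0.2898]
ee_rot: [[-0.212, 0.977, 0.026], [0.977, 0.212, -0.004], [-0.01, 0.025, -1.0]]
force: [1.8, -0.3, 1.8]
opening: 0.05
```

```bash
python3 - <<'E'
from h import *
st();s=manip.state();tipview((185,110,355,240),4.5,"pics/zc8.png")
plan((.4865,.0085,.145),-6)
E
```

```text
t 21.03 pos [ 0.6549 -0.0745  0.2898] jawyaw 12.25421615508363 F [ 1.8328 -0.2702  1.8296] T [ 0.0082 -0.1282 -0.0388] open 0.05002208238881578 q6 -23.428551979276467
dp cm [ 11.7692 -14.9175  13.7559] rot6 [0.2135 0.0458 3.0401]
```

View pics/zc8.png

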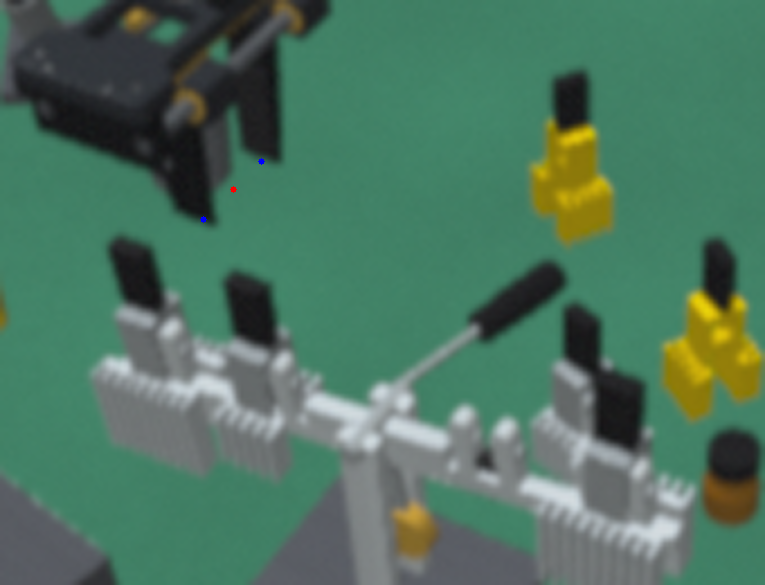

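>>> carry_out --commands '[{"dp": [1, -1.3, 0], "delta_rot": [0, 0, 0.3], "jaw": 5}, {"dp": [3, -3.8, 0], "delta_rot": [0.1, 0, 0.8], "jaw": 5}, {"dp": [5.3, -6.7, 1], "delta_rot": [0.2, 0, 1.5], "jaw": 5}, {"dp": [7.6, -9.7, 3.5], "delta_rot": [0.2, 0, 2.2], "jaw": 5}, {"dp": [9.7, -12.3, 6.5], "delta_rot": [0.2, 0, 2.8], "jaw": 5}, {"dp": [11.2, -14.2, 9.5], "delta_rot": [0.2, 0, 3.04], "jaw": 5}, {"dp": [11.8, -14.9, 12], "delta_rot": [0.2, 0, 3.04], "jaw": 5}, {"dp": [11.8, -14.9, 13.7], "delta_rot": [0.2, 0, 3.04], "jaw": 5}, {"dp": [11.8, -14.9, 13.7], "delta_rot": [0.2, 0, 3.04], "jaw": 5}, {"dp": [11.8, -14.9, 13.7], "delta_rot": [0.2, 0, 3.04], "jaw": 5}]'

```text
time_s: 21.92
eef_pos: [0.4855, 0.009, 0.1443]
ee_rot: [[0.104, 0.995, -0.001], [0.995, -0.104, -0.004], [-0.005, -0.001, -1.0]]
force: [0.6, 0.3, 0.5]
opening: 0.0501
```

```bash
python3 - <<'E'
from h import *
st();tipview((270,130,370,230),6,"pics/zd1.png",[(.4865,.0085,.127),(.4865,.0085,.083)])
plan((.4865,.0085,.088),-6)
E
```

```text
t 21.92 pos [0.4855 0.009  0.1443] jawyaw -5.990149581281234 F [0.5873 0.3273 0.4856] T [-0.024  -0.1151 -0.0331] open 0.05006838493348618 q6 0.9558732539287463
dp cm [-0.0016 -0.0504  5.8   ] rot6 [ 0.0217  0.0432 -0.0013]
```

View pics/zd1.png

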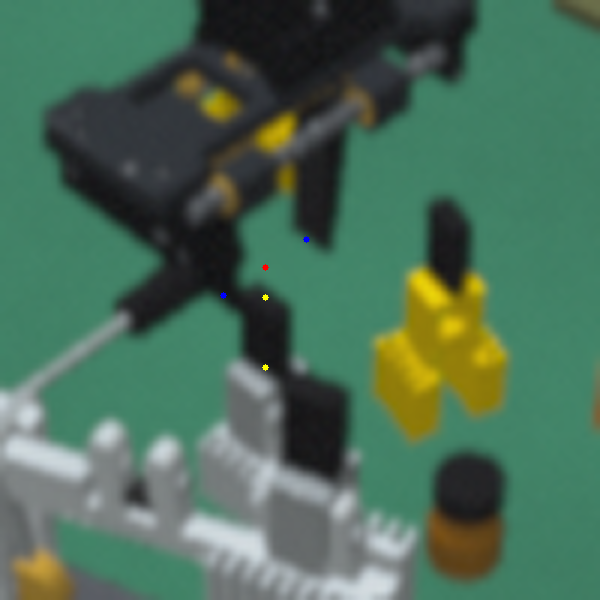

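>>> carry_out --commands '[{"dp": [0, -0.05, 1.5], "delta_rot": [0, 0, 0], "jaw": 5}, {"dp": [0, -0.05, 3.5], "delta_rot": [0, 0, 0], "jaw": 5}, {"dp": [0, -0.05, 5], "delta_rot": [0, 0, 0], "jaw": 5}, {"dp": [0, -0.05, 5.7], "delta_rot": [0, 0, 0], "jaw": 5}, {"dp": [0, -0.05, 5.7], "delta_rot": [0, 0, 0], "jaw": 5}, {"dp": [0, -0.05, 5.7], "delta_rot": [0, 0, 0], "jaw": 3}, {"dp": [0, -0.05, 5.7], "delta_rot": [0, 0, 0], "jaw": 0.8}, {"dp": [0, -0.05, 5.7], "delta_rot": [0, 0, 0], "jaw": 0.8}, {"dp": [0, -0.05, 5.7], "delta_rot": [0, 0, 0], "jaw": 0.8}, {"dp": [0, -0.05, 5.7], "delta_rot": [0, 0, 0], "jaw": 0.8}, {"dp": [0, -0.05, 5.7], "delta_rot": [0, 0, 0], "jaw": 0.8}, {"dp": [0, -0.05, 5.7], "delta_rot": [0, 0, 0], "jaw": 0.8}, {"dp": [0, -0.05, 5.7], "delta_rot": [0, 0, 0], "jaw": 0.8}]'

```text
time_s: 23.05
eef_pos: [0.4864, 0.0086, 0.0889]
ee_rot: [[0.105, 0.995, 0.002], [0.995, -0.105, -0.005], [-0.004, 0.002, -1.0]]
force: [-0.4, 0.5, 0.6]
opening: 0.0118
```

```bash
python3 - <<'E'
from h import *
st();tipview((270,130,370,230),6,"pics/zd2.png")
plan((.622,.0625,.31),12.3)
E
```

```text
t 23.05 pos [0.4864 0.0086 0.0889] jawyaw -6.005120936939637 F [-0.3566  0.4805  0.5994] T [-0.0415  0.0014  0.0229] open 0.01178307634296646 q6 0.9626107755466458
dp cm [  6.6811  12.9675 -22.1079] rot6 [ 0.0133  0.0463 -3.0502]
```

View pics/zd2.png

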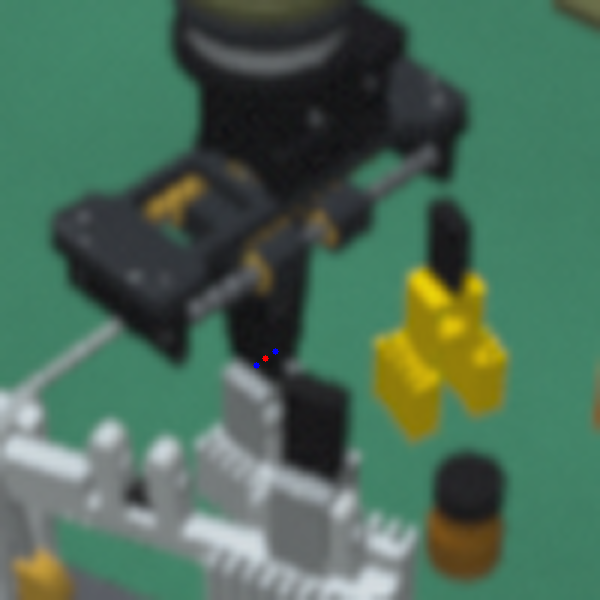

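>>> carry_out --commands '[{"dp": [0, 0, -2], "delta_rot": [0, 0, 0], "jaw": 0.8}, {"dp": [0, 0, -5], "delta_rot": [0, 0, 0], "jaw": 0.8}, {"dp": [0, 0, -9], "delta_rot": [0, 0, 0], "jaw": 0.8}, {"dp": [0, 0, -13], "delta_rot": [0, 0, 0], "jaw": 0.8}, {"dp": [0, 0, -17], "delta_rot": [0, 0, -0.5], "jaw": 0.8}, {"dp": [0.5, 1, -20.5], "delta_rot": [0, 0, -1], "jaw": 0.8}, {"dp": [1.5, 3, -22], "delta_rot": [0, 0, -1.5], "jaw": 0.8}, {"dp": [2.8, 5.8, -22.1], "delta_rot": [0, 0, -2], "jaw": 0.8}, {"dp": [4.2, 8.6, -22.1], "delta_rot": [0, 0, -2.5], "jaw": 0.8}, {"dp": [5.4, 11.2, -22.1], "delta_rot": [0, 0, -2.9], "jaw": 0.8}, {"dp": [6.2, 12.8, -22.1], "delta_rot": [0, 0.04, -3.05], "jaw": 0.8}, {"dp": [6.4, 13.1, -22.1], "delta_rot": [0, 0.04, -3.05], "jaw": 0.8}, {"dp": [6.4, 13.1, -22.1], "delta_rot": [0, 0.04, -3.05], "jaw": 0.8}, {"dp": [6.4, 13.1, -22.1], "delta_rot": [0, 0.04, -3.05], "jaw": 0.8}, {"dp": [6.4, 13.1, -22.1], "delta_rot": [0, 0.04, -3.05], "jaw": 0.8}]'

```text
time_s: 24.35
eef_pos: [0.6222, 0.0592, 0.31]
ee_rot: [[-0.212, 0.977, 0.001], [0.977, 0.212, -0.001], [-0.001, 0.001, -1.0]]
force: [-0.3, 0.7, -1.6]
opening: 0.0116
```

```bash
python3 - <<'E'
from h import *
st();s=manip.state();tipview((245,110,345,230),5,"pics/zd3.png",[s["eef_pos"]-[0,0,.0439]])
plan((.623,.059,.24),12.3)
E
```

```text
t 24.35 pos [0.6222 0.0592 0.31  ] jawyaw 12.263250635329934 F [-0.3331  0.7339 -1.5503] T [-0.0289 -0.1248 -0.003 ] open 0.01162230066183957 q6 -11.725495091630634
dp cm [-0.0284  0.0652  7.0221] rot6 [ 0.0131  0.0095 -0.0062]
```

View pics/zd3.png

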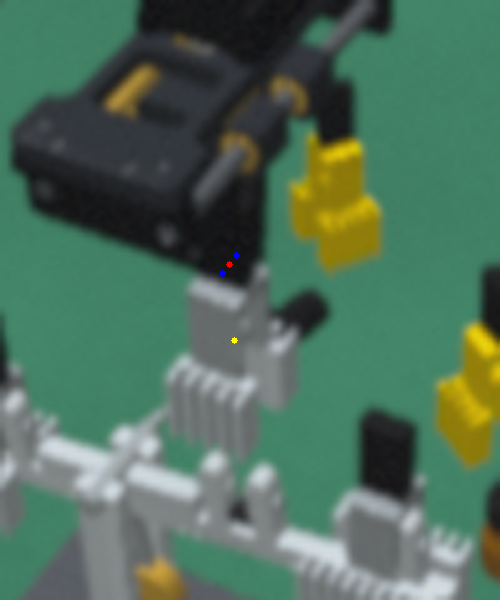

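>>> carry_out --commands '[{"dp": [0, 0.05, 1], "delta_rot": [0, 0, 0], "jaw": 0.8}, {"dp": [0, 0.05, 3], "delta_rot": [0, 0, 0], "jaw": 0.8}, {"dp": [0, 0.05, 5], "delta_rot": [0, 0, 0], "jaw": 0.8}, {"dp": [0, 0.05, 6.5], "delta_rot": [0, 0, 0], "jaw": 0.8}, {"dp": [0, 0.05, 7], "delta_rot": [0, 0, 0], "jaw": 0.8}, {"dp": [0, 0.05, 7], "delta_rot": [0, 0, 0], "jaw": 0.8}, {"dp": [0, 0.05, 7], "delta_rot": [0, 0, 0], "jaw": 0.8}]'

```text
time_s: 24.98
eef_pos: [0.6228, 0.0592, 0.2405]
ee_rot: [[-0.212, 0.977, 0.002], [0.977, 0.212, -0.001], [-0.001, 0.002, -1.0]]
force: [0.5, -0.7, -1.2]
opening: 0.012
```

```bash
python3 - <<'E'
from h import *
st();s=manip.state();tipview((245,110,345,230),5,"pics/zd4.png",[s["eef_pos"]-[0,0,.0439]])
E
```

```text
t 24.98 pos [0.6228 0.0592 0.2405] jawyaw 12.258510212176132 F [ 0.5239 -0.7018 -1.1869] T [-0.0486 -0.1191  0.0122] open 0.012028280774973588 q6 -11.719236500596429
```

View pics/zd4.png

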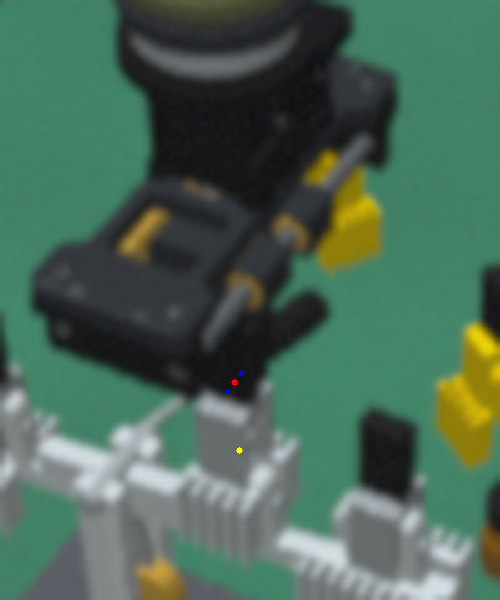

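>>> carry_out --commands '[{"dp": [0, 0, 0.2], "delta_rot": [0, 0, 0], "jaw": 0.8}, {"dp": [0, 0, 0.4], "delta_rot": [0, 0, 0], "jaw": 0.8}, {"dp": [0, 0, 0.6], "delta_rot": [0, 0, 0], "jaw": 0.8}, {"dp": [0, 0, 0.8], "delta_rot": [0, 0, 0], "jaw": 0.8}, {"dp": [0, 0, 1.0], "delta_rot": [0, 0, 0], "jaw": 0.8}, {"dp": [0, 0, 1.2], "delta_rot": [0, 0, 0], "jaw": 0.8}, {"dp": [0, 0, 1.4], "delta_rot": [0, 0, 0], "jaw": 0.8}, {"dp": [0, 0, 1.6], "delta_rot": [0, 0, 0], "jaw": 0.8}]'

```text
time_s: 25.7
eef_pos: [0.6233, 0.0592, 0.2251]
ee_rot: [[-0.212, 0.977, 0.003], [0.977, 0.212, -0.001], [-0.001, 0.003, -1.0]]
force: [-0.5, 1.2, -0.9]
opening: 0.0116
```

>>> carry_out --commands '[{"dp": [0.03, 0, 0.2], "delta_rot": [0, 0, 0], "jaw": 0.8}, {"dp": [0.06, 0, 0.4], "delta_rot": [0, 0, 0], "jaw": 0.8}, {"dp": [0.1, 0, 0.6], "delta_rot": [0, 0, 0], "jaw": 0.8}, {"dp": [0.13, 0, 0.8], "delta_rot": [0, 0, 0], "jaw": 0.8}]'

```text
time_s: 26.03
eef_pos: [0.6231, 0.0604, 0.2171]
ee_rot: [[-0.212, 0.977, 0.003], [0.977, 0.212, -0.001], [-0.002, 0.003, -1.0]]
force: [-0.5, -0.0, 0.2]
opening: 0.0116
```

```bash
python3 - <<'E'
from h import *
st();s=manip.state();tipview((245,110,365,230),5,"pics/zd5.png",[s["eef_pos"]-[0,0,.0439]])
E
```

```text
t 26.03 pos [0.6231 0.0604 0.2171] jawyaw 12.257768984580375 F [-0.4871 -0.0272  0.2439] T [-0.0678  0.0295  0.0163] open 0.011603932243482655 q6 -11.597190815243936
```

View pics/zd5.png

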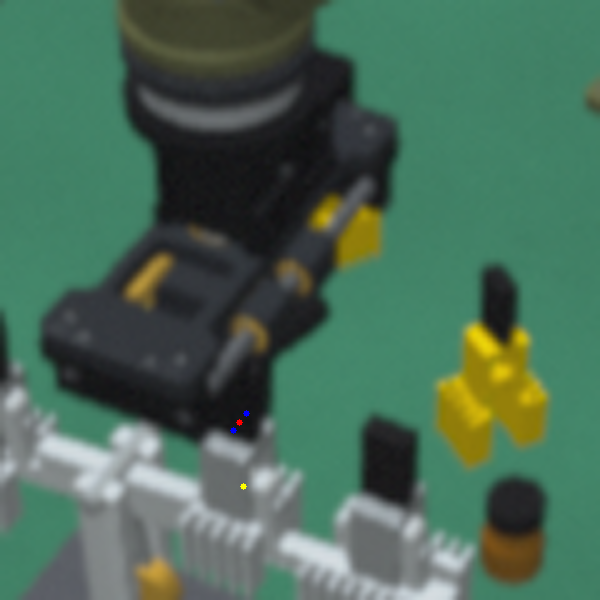

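>>> carry_out --commands '[{"dp": [0.02, 0, 0.2], "delta_rot": [0, 0, 0], "jaw": 0.8}, {"dp": [0.04, 0, 0.4], "delta_rot": [0, 0, 0], "jaw": 0.8}, {"dp": [0.07, 0, 0.6], "delta_rot": [0, 0, 0], "jaw": 0.8}, {"dp": [0.1, 0, 0.8], "delta_rot": [0, 0, 0], "jaw": 0.8}, {"dp": [0.12, 0, 1.0], "delta_rot": [0, 0, 0], "jaw": 0.8}, {"dp": [0.14, 0, 1.2], "delta_rot": [0, 0, 0], "jaw": 0.8}, {"dp": [0.16, 0, 1.4], "delta_rot": [0, 0, 0], "jaw": 0.8}, {"dp": [0.18, 0, 1.6], "delta_rot": [0, 0, 0], "jaw": 0.8}]'

```text
time_s: 26.75
eef_pos: [0.6227, 0.063, 0.201]
ee_rot: [[-0.212, 0.977, 0.003], [0.977, 0.212, 0.001], [0.0, 0.003, -1.0]]
force: [-2.8, 5.8, 7.7]
opening: 0.0118
```

>>> carry_out --commands '[{"dp": [0.02, 0, 0.15], "delta_rot": [0, 0, 0], "jaw": 0.8}, {"dp": [0.04, 0, 0.3], "delta_rot": [0, 0, 0], "jaw": 0.8}, {"dp": [0.04, 0, 0.4], "delta_rot": [0, 0, 0], "jaw": 0.8}]'

```text
time_s: 27.0
eef_pos: [0.6233, 0.063, 0.1987]
ee_rot: [[-0.213, 0.977, 0.005], [0.977, 0.213, -0.0], [-0.002, 0.005, -1.0]]
force: [-2.5, 1.6, 10.0]
opening: 0.0119
```

>>> carry_out --commands '[{"dp": [0.05, 0, 0.2], "delta_rot": [0, 0, 0], "jaw": 0.8}, {"dp": [0.06, 0, 0.35], "delta_rot": [0, 0, 0], "jaw": 0.8}]'

```text
time_s: 27.17
eef_pos: [0.624, 0.0629, 0.1972]
ee_rot: [[-0.213, 0.977, 0.008], [0.977, 0.213, -0.002], [-0.004, 0.007, -1.0]]
force: [-1.9, 1.6, 4.4]
opening: 0.0117
```

Force is dropping: starting to snap. Continue gently.

>>> carry_out --commands '[{"dp": [0, 0, 0.15], "delta_rot": [0, 0, 0], "jaw": 0.8}, {"dp": [0, -0.05, 0.3], "delta_rot": [0, 0, 0], "jaw": 0.8}]'

```text
time_s: 27.33
eef_pos: [0.6242, 0.0624, 0.1948]
ee_rot: [[-0.213, 0.977, 0.01], [0.977, 0.213, -0.003], [-0.005, 0.009, -1.0]]
force: [0.5, 1.5, 3.8]
opening: 0.0118
```

>>> carry_out --commands '[{"dp": [0, 0, 0.15], "delta_rot": [0, 0, 0], "jaw": 0.8}, {"dp": [0, -0.05, 0.3], "delta_rot": [0, 0, 0], "jaw": 0.8}]'

```text
time_s: 27.5
eef_pos: [0.6235, 0.0624, 0.1907]
ee_rot: [[-0.212, 0.977, 0.009], [0.977, 0.212, -0.002], [-0.004, 0.009, -1.0]]
force: [1.7, 0.6, 1.6]
opening: 0.0119
```

>>> carry_out --commands '[{"dp": [0, 0, 0.15], "delta_rot": [0, 0, 0], "jaw": 0.8}, {"dp": [0, -0.05, 0.3], "delta_rot": [0, 0, 0], "jaw": 0.8}]'

```text
time_s: 27.67
eef_pos: [0.6235, 0.062, 0.1879]
ee_rot: [[-0.212, 0.977, 0.011], [0.977, 0.212, -0.003], [-0.005, 0.01, -1.0]]
force: [0.1, 0.8, 5.6]
opening: 0.012
```

>>> carry_out --commands '[{"dp": [0, 0, 0.2], "delta_rot": [0, 0, 0], "jaw": 0.8}, {"dp": [0, 0, 0.32], "delta_rot": [0, 0, 0], "jaw": 0.8}, {"dp": [0, 0, 0.32], "delta_rot": [0, 0, 0], "jaw": 0.8}]'

```text
time_s: 27.92
eef_pos: [0.6238, 0.0619, 0.1869]
ee_rot: [[-0.212, 0.977, 0.011], [0.977, 0.212, -0.003], [-0.005, 0.01, -1.0]]
force: [-2.5, 1.5, 10.4]
opening: 0.0116
```

>>> carry_out --commands '[{"dp": [0, 0, 0.25], "delta_rot": [0, 0, 0], "jaw": 0.8}, {"dp": [0, 0, 0.4], "delta_rot": [0, 0, 0], "jaw": 0.8}, {"dp": [0, 0, 0.4], "delta_rot": [0, 0, 0], "jaw": 0.8}]'

```text
time_s: 28.17
eef_pos: [0.6238, 0.0618, 0.1859]
ee_rot: [[-0.213, 0.977, 0.012], [0.977, 0.213, -0.003], [-0.006, 0.011, -1.0]]
force: [-6.1, 1.9, 14.7]
opening: 0.0119
```

>>> carry_out --commands '[{"dp": [0, 0, -0.2], "delta_rot": [0, 0, 0], "jaw": 0.8}, {"dp": [0, 0, -0.4], "delta_rot": [0, 0, 0], "jaw": 0.8}, {"dp": [0, 0, -0.6], "delta_rot": [0, 0, 0], "jaw": 0.8}, {"dp": [0, 0, -0.8], "delta_rot": [0, 0, 0], "jaw": 0.8}, {"dp": [0, 0, -1.0], "delta_rot": [0, 0, 0], "jaw": 0.8}, {"dp": [0, 0, -1.15], "delta_rot": [0, 0, 0], "jaw": 0.8}, {"dp": [0, 0, -1.15], "delta_rot": [0, 0, 0], "jaw": 0.8}]'

```text
time_s: 28.75
eef_pos: [0.6235, 0.0619, 0.1974]
ee_rot: [[-0.213, 0.977, 0.011], [0.977, 0.213, -0.003], [-0.006, 0.01, -1.0]]
force: [-0.3, 3.6, 1.0]
opening: 0.0118
```

```bash
python3 - <<'E'
from h import *
st();s=manip.state();tipview((195,110,355,230),5,"pics/zd6.png")
E
```

```text
t 28.75 pos [0.6235 0.0619 0.1974] jawyaw 12.27414736170039 F [-0.2697  3.5653  0.9773] T [0.6941 0.0802 0.0431] open 0.01179436563218423 q6 -11.364354872666832
```

View pics/zd6.png

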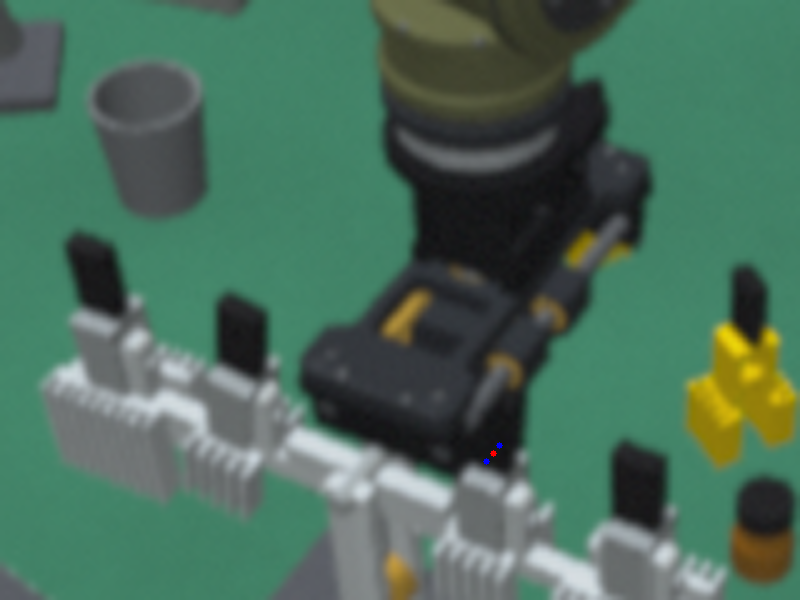

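>>> carry_out --commands '[{"dp": [0.1, 0, 0], "delta_rot": [0, 0, 0], "jaw": 0.8}, {"dp": [0.1, 0, 0], "delta_rot": [0, 0, 0], "jaw": 2}, {"dp": [0.1, 0, 0], "delta_rot": [0, 0, 0], "jaw": 4}, {"dp": [0.1, 0, 0], "delta_rot": [0, 0, 0], "jaw": 5}, {"dp": [0.1, 0, 0], "delta_rot": [0, 0, 0], "jaw": 5}, {"dp": [0.1, 0, 0], "delta_rot": [0, 0, 0], "jaw": 5}, {"dp": [0.1, 0, -1], "delta_rot": [0, 0, 0], "jaw": 5}, {"dp": [0.1, 0, -3], "delta_rot": [0, 0, 0], "jaw": 5}, {"dp": [0.1, 0, -6], "delta_rot": [0, 0, 0], "jaw": 5}, {"dp": [0.1, 0, -9], "delta_rot": [0, 0, 0], "jaw": 5}, {"dp": [0, -2, -12], "delta_rot": [0, 0, 0], "jaw": 5}, {"dp": [0, -5, -14], "delta_rot": [0, 0, 0], "jaw": 5}, {"dp": [0, -8, -15], "delta_rot": [0, 0, 0], "jaw": 5}, {"dp": [0, -12, -15], "delta_rot": [0, 0, 0], "jaw": 5}, {"dp": [0, -16, -15], "delta_rot": [0, 0, 0], "jaw": 5}, {"dp": [0, -19, -15], "delta_rot": [0, 0, 0], "jaw": 5}, {"dp": [0, -20, -15], "delta_rot": [0, 0, 0], "jaw": 5}, {"dp": [0, -20, -15], "delta_rot": [0, 0, 0], "jaw": 5}, {"dp": [0, -20, -15], "delta_rot": [0, 0, 0], "jaw": 5}]'

```text
time_s: 30.38
eef_pos: [0.4269, 0.0199, 0.3463]
ee_rot: [[-0.212, 0.977, 0.013], [0.977, 0.212, -0.003], [-0.006, 0.012, -1.0]]
force: [0.7, -0.3, 1.4]
opening: 0.0499
```

```bash
python3 - <<'E'
from h import *
st();d=snap("e1")
zoom(d["scene"],(190,110,350,260),5*.8,"pics/ze1.png")
zoom(d["top"],(220,120,420,260),4,"pics/ze1t.png")
E
```

```text
t 30.38 pos [0.4269 0.0199 0.3463] jawyaw 12.251459385914993 F [ 0.6923 -0.2942  1.4305] T [ 0.0119 -0.1328 -0.026 ] open 0.04989688375231145 q6 -16.703331431795768
```

View pics/ze1.png

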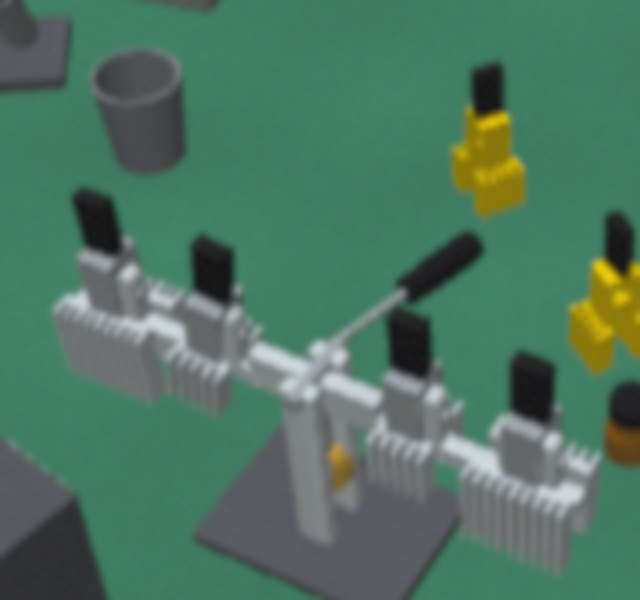

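View pics/ze1t.png

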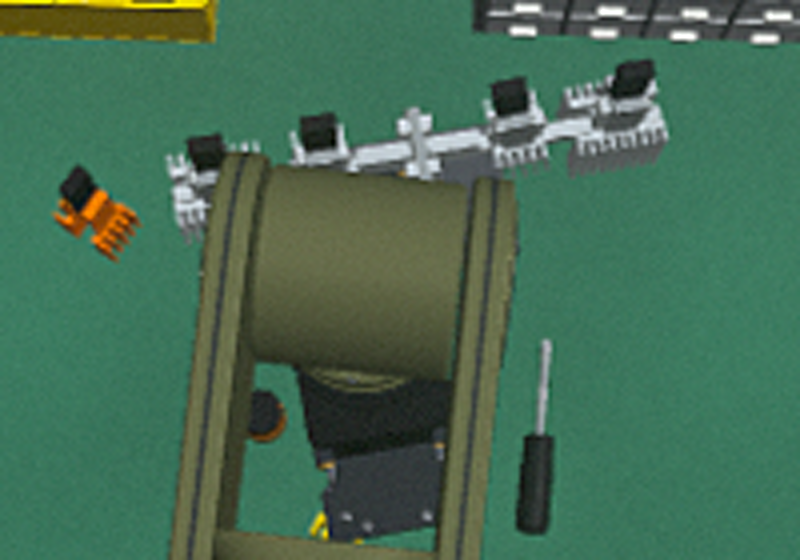

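>>> carry_out --commands '[{"dp": [0, -1, 0], "delta_rot": [0, 0, 0], "jaw": 5}, {"dp": [0, -2, -1], "delta_rot": [0, 0, 0], "jaw": 5}, {"dp": [0, -3, -1], "delta_rot": [0, 0, 0], "jaw": 5}, {"dp": [0, -3, -1], "delta_rot": [0, 0, 0], "jaw": 5}, {"dp": [0, -3, -1], "delta_rot": [0, 0, 0], "jaw": 5}, {"dp": [0, -3, -1], "delta_rot": [0, 0, 0], "jaw": 5}, {"dp": [0, -3, -1], "delta_rot": [0, 0, 0], "jaw": 5}, {"dp": [0, -3, -1], "delta_rot": [0, 0, 0], "jaw": 5}, {"dp": [0, -3, -1], "delta_rot": [0, 0, 0], "jaw": 5}, {"dp": [0, -3, -1], "delta_rot": [0, 0, 0], "jaw": 5}, {"dp": [0, -3, -1], "delta_rot": [0, 0, 0], "jaw": 5}, {"dp": [0, -3, -1], "delta_rot": [0, 0, 0], "jaw": 5}]'

```text
time_s: 31.48
eef_pos: [0.398, 0.0137, 0.3551]
ee_rot: [[-0.213, 0.977, 0.011], [0.977, 0.213, -0.003], [-0.005, 0.01, -1.0]]
force: [-0.4, 0.1, 0.1]
opening: 0.05
```

```bash
python3 - <<'E'
from h import *
st();d=snap("e2")
S=sorted([(tuple(c),a) for c,a,_ in blobs(black(d["scene"]),(200,150,340,225),40)]);T=sorted([(tuple(c),a) for c,a,_ in blobs(black(d["top"]),(262,130,390,165),25)])
print(S,T)
S=[s for s in S if not(290<s[0][0]<312 and s[0][1]<185)][:4];T=[t for t in T][:4][::-1]
for s,t in zip(S,T): print(tri(s[0],t[0]))
zoom(d["scene"],(190,140,350,260),5,"pics/ze2.png")
E
```

```text
t 31.48 pos [0.398  0.0137 0.3551] jawyaw 12.283950293423482 F [-0.3747  0.1338  0.0662] T [-0.0039 -0.1441  0.0103] open 0.04995059085658145 q6 -17.96811117255063
[((np.float64(214.08661417322836), np.float64(165.15748031496062)), np.int32(127)), ((np.float64(242.72093023255815), np.float64(177.10077519379846)), np.int32(129)), ((np.float64(291.8723404255319), np.float64(195.29078014184398)), np.int32(141)), ((np.float64(299.993006993007), np.float64(176.25174825174827)), np.int32(143)), ((np.float64(322.6054421768707), np.float64(206.57823129251702)), np.int32(147))] [((np.float64(271.4117647058824), np.float64(157.7941176470588)), np.int32(68)), ((np.float64(299.2352941176471), np.float64(152.52941176470588)), np.int32(68)), ((np.float64(346.94202898550725), np.float64(143.8840579710145)), np.int32(69)), ((np.float64(377.3466666666667), np.float64(139.45333333333332)), np.int32(75))]
[ 0.6695 -0.1513  0.2078]
[ 0.6541 -0.0686  0.2078]
[0.6249 0.0598 0.2091]
[0.6075 0.1341 0.2094]
```

View pics/ze2.png

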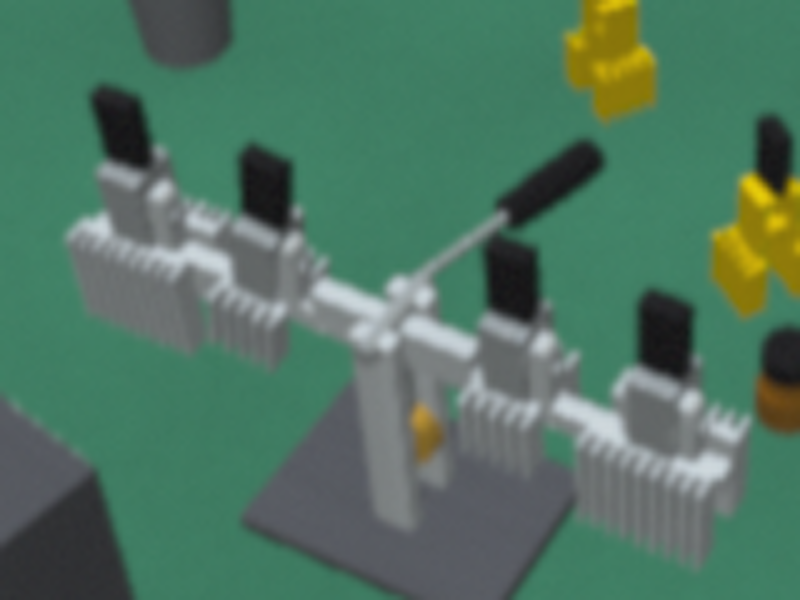

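```bash
python3 - <<'E'
from h import *
d=cv2.imread("pics/scene_e2.png")[:,:,::-1].copy()
roi=(200,150,340,225)
for c,a,m in sorted(blobs(black(d),roi,40),key=lambda b:b[0][0]):
    ys,xs=np.nonzero(m);v=cv2.fitLine(np.c_[xs,ys].astype(np.float32),cv2.DIST_L2,0,.01,.01).ravel()
    X=ray("scene",c,.209);u=proj("scene",X-[0,0,.02])-proj("scene",X+[0,0,.02])
    print(c,"tab axis deg",np.degrees(np.arctan2(v[0],abs(v[1])))*np.sign(v[1]),"vertical",np.degrees(np.arctan2(u[0],u[1])))
E
```

```text
[214.0866 165.1575] tab axis deg 25.084497 vertical 13.322926491748792
[242.7209 177.1008] tab axis deg 17.640743 vertical 9.8925424418468
[291.8723 195.2908] tab axis deg 14.888196 vertical 3.323009486369911
[299.993  176.2517] tab axis deg -53.84311 vertical 2.0498818752429204
[322.6054 206.5782] tab axis deg 10.960866 vertical -1.1614421919978477
```

```bash
python3 - <<'E'
from h import *
d=cv2.imread("pics/scene_e2.png")[:,:,::-1].copy();e=cv2.imread("pics/scene0.png")[:,:,::-1].copy()
for im in(e,d): print([c.round(1).tolist() for c,a,_ in blobs(black(im),(290,120,470,320),60)])
print(manip.hand_in())
E
```

```text
[[403.8, 126.7], [311.4, 131.8], [344.4, 170.1], [380.7, 170.4], [300.0, 176.3], [314.0, 184.9], [386.8, 205.0], [322.5, 212.3], [347.8, 211.1], [357.4, 262.5], [428.3, 297.8], [439.1, 313.2]]
[[403.6, 126.7], [311.3, 132.0], [344.4, 170.1], [380.7, 170.4], [300.0, 176.3], [293.1, 195.8], [322.6, 206.6], [347.7, 211.1], [357.4, 262.5], [428.3, 297.9], [439.1, 313.3]]
the job is handed in; nothing more can be done
None
```

I hung all three heat sinks in the order asked and handed the job in at about 31.5 s. The big one went in the outer right slot first, then one small one in the inner right slot and the other in the inner left slot.

- **Pins home:** Each pin snapped past its catches, shown by a drop in force followed by a rise onto the rubber seat. I then pressed each to about 16–17 N in all, counting the heat sink's own weight. That stays under the 25 N limit at every reading, but I only read force at the end of each call. I let go of the big one and the last small one with the bar back near level.
- **Bar level:** About 2 s after the last release, the four grip tabs were at the same height within about 1.6 mm over the bar's length, roughly 0.006 rad of tilt. The arm was clear of everything.
- **Other things on the bench:** In the scene camera the screwdriver, jar, circuit board and look-alikes had not moved. I did not measure the cup's position, but it looked unmoved.
- **Disagreements:** By the cameras, the tabs on the right are 84 mm apart instead of 75. The inner ones are 132 mm apart instead of 140. The inner right heat sink leans about 4 degrees differently from the other three, which probably accounts for part of this. Tab heights show that all the pins are home.

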